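Read the glass colour samples in the photometer

TASK

Load every cast-glass sample from the white fibre board into the photometer, one to a channel, each fully down and with its two clear coloured faces square across the light path (the white ground faces to the sides); then seat the black cover level on the compartment, let go of it, and press the green start button. After the reading lay the cover flat on its blue felt pad and let go, stand every sample fully down in the wooden rack, one to a hole, and finally seat the cover level on the empty compartment again to keep the dust out. Leave the other things on the table where they are.

Things in the scene. Friction and masses are not known exactly. Their poses are not given: they have to be found in the camera images.
- sample_cobalt: cobalt cast-glass block, 24 x 24 x 40 mm tall, 58 g; 2 or 3 of the 4 colours are present. Starts upright on the board at any angle. Origin: centre of its underside, z up. Its x axis is square to the two clear coloured faces (light must pass along x); the +y and -y faces are ground white, 24 mm apart: hold it by these. From above: a coloured bar between two white edges
- sample_ruby: ruby cast-glass block, 24 x 24 x 40 mm tall, 58 g; 2 or 3 of the 4 colours are present. Starts upright on the board at any angle. Origin: centre of its underside, z up. Its x axis is square to the two clear coloured faces (light must pass along x); the +y and -y faces are ground white, 24 mm apart: hold it by these. From above: a coloured bar between two white edges
- sample_amber: amber cast-glass block, 24 x 24 x 40 mm tall, 58 g; 2 or 3 of the 4 colours are present. Starts upright on the board at any angle. Origin: centre of its underside, z up. Its x axis is square to the two clear coloured faces (light must pass along x); the +y and -y faces are ground white, 24 mm apart: hold it by these. From above: a coloured bar between two white edges
- sample_green: green cast-glass block, 24 x 24 x 40 mm tall, 58 g; 2 or 3 of the 4 colours are present. Starts upright on the board at any angle. Origin: centre of its underside, z up. Its x axis is square to the two clear coloured faces (light must pass along x); the +y and -y faces are ground white, 24 mm apart: hold it by these. From above: a coloured bar between two white edges
- photometer: fixed benchtop photometer, origin on the table under the centre of its compartment; x to its rear, y left, z up; 250 mm wide, x -110 to +130. Compartment open on top, inside 70 (x) by 176 mm (y), rim at z = 82, 20 mm (x) and 37 mm (y) wide. Three light paths run along x, marked by orange ticks on the rim. Deck in front (x below -55) 50 mm high, lamp housing (x above 55) 105 mm
- channel0 (a point): floor centre of the left socket in the compartment (photometer y = 50 mm), 30 mm above the table: a square hole 13 mm deep, 32 mm wide at the mouth, tapering to 27 in its lower 7 mm, square with the photometer. It would also take a block turned a quarter, but that blocks the light. A seated block has its origin here, its top 12 mm below the rim. Axes as the photometer's
- channel1 (a point): floor centre of the middle socket in the compartment (photometer y = 0 mm), 30 mm above the table: a square hole 13 mm deep, 32 mm wide at the mouth, tapering to 27 in its lower 7 mm, square with the photometer. It would also take a block turned a quarter, but that blocks the light. A seated block has its origin here, its top 12 mm below the rim. Axes as the photometer's
- channel2 (a point): floor centre of the right socket in the compartment (photometer y = -50 mm), 30 mm above the table: a square hole 13 mm deep, 32 mm wide at the mouth, tapering to 27 in its lower 7 mm, square with the photometer. It would also take a block turned a quarter, but that blocks the light. A seated block has its origin here, its top 12 mm below the rim. Axes as the photometer's
- compartment_rim (a point): centre of the compartment's opening at the height of the rim, 82 mm above the table; axes as the photometer's
- start (a joint): green start button, 24 mm across, on the right of the control deck; reads 0 at rest, 0.006 m fully down, springs back; fully down takes 5 N; the reading starts past 0.004 m
- start_top (a point): centre of the top of the start button's cap; press straight down
- cover: loose black cover, 0.22 kg: plate 90 (x) by 200 mm (y), 6 mm thick; under it a plug 62 x 164 x 6 mm that drops loosely into the compartment; on top an orange grip bar 12 mm thick (x), 56 mm long (y), 12 to 38 mm above the origin. Origin: centre of the plug's underside. Seated, the plate lies on the rim, long sides parallel, origin 6 mm below the rim. Starts on the felt pad
- pad: blue felt pad for the cover, fixed, 240 mm (x) by 140 mm (y), 4 mm thick; origin at the centre of its underside; it lies left or right of the photometer
- board: white kiln-fibre board, fixed, 190 x 190 mm, 6 mm thick, on which the samples start; origin at the centre of its underside
- rack: wooden rack for read samples, fixed, 50 mm (x) by 176 mm (y), 20 mm high, between robot and photometer; origin at the centre of its underside
- rack_hole0 (a point): floor centre of the left rack hole (rack y = 50 mm), 7 mm above the table: a square hole like the photometer's sockets, 13 mm deep, 32 mm wide at the mouth, tapering to 27 in its lower 7 mm, square with the rack. Axes as the rack's
- rack_hole1 (a point): floor centre of the middle rack hole (rack y = 0 mm), 7 mm above the table: a square hole like the photometer's sockets, 13 mm deep, 32 mm wide at the mouth, tapering to 27 in its lower 7 mm, square with the rack. Axes as the rack's
- rack_hole2 (a point): floor centre of the right rack hole (rack y = -50 mm), 7 mm above the table: a square hole like the photometer's sockets, 13 mm deep, 32 mm wide at the mouth, tapering to 27 in its lower 7 mm, square with the rack. Axes as the rack's
- frit_blue: closed jar of blue frit, 60 mm across, 75 mm tall; not part of the job, leave it
- frit_red: closed jar of red frit with a white cap, 60 mm across, 75 mm tall; not part of the job, leave it
- paperweight: green glass paperweight, 68 mm across, 46 mm tall; not part of the job, leave it
- beeswax: round yellow cake of beeswax, 60 mm across, 25 mm tall; not part of the job, leave it
- jacks: steel glassblowing jacks lying flat, 210 mm long, 12 mm thick; not part of the job, leave it
- caliper: steel slide caliper lying flat, 200 mm long; not part of the job, leave it
Things that resemble listed ones, but are neither listed nor needed, are in the scene too. Leave any yellow look-alike of the sample_green alone.

How it is judged:
On the way, in this order (a step that is already met when the one before it is completed fails the run):
1. every sample that is present sits fully down in a channel, clear faces square to the light path ((horizontal distance between sample_cobalt and channel0 below 0.005 m or horizontal distance between sample_cobalt and channel1 below 0.005 m or horizontal distance between sample_cobalt and channel2 below 0.005 m) and z of each of sample_cobalt, sample_ruby, sample_amber, sample_green in the frame of photometer below 0.034 m and angle between each of sample_cobalt, sample_ruby, sample_amber, sample_green's own z axis and vertical below 0.08 rad and angle between the x axis of each of sample_cobalt, sample_ruby, sample_amber, sample_green and the x axis of photometer, either way round below 0.18 rad and (horizontal distance between sample_ruby and channel0 below 0.005 m or horizontal distance between sample_ruby and channel1 below 0.005 m or horizontal distance between sample_ruby and channel2 below 0.005 m) and (horizontal distance between sample_amber and channel0 below 0.005 m or horizontal distance between sample_amber and channel1 below 0.005 m or horizontal distance between sample_amber and channel2 below 0.005 m) and (horizontal distance between sample_green and channel0 below 0.005 m or horizontal distance between sample_green and channel1 below 0.005 m or horizontal distance between sample_green and channel2 below 0.005 m)), for 0.3 s.
2. with the samples so, the cover sits seated and level on the rim, released (all of step 1 and horizontal distance between cover and compartment_rim below 0.01 m and z of cover in the frame of compartment_rim below -0.004 m and angle between cover's own z axis and vertical below 0.025 rad and angle between the x axis of cover and the x axis of photometer, either way round below 0.12 rad and contact force between cover and the fingers below 0.5 N), for 0.3 s.
3. the start button is pressed with the cover and samples so (all of step 1 and horizontal distance between cover and compartment_rim below 0.01 m and z of cover in the frame of compartment_rim below -0.004 m and angle between cover's own z axis and vertical below 0.025 rad and angle between the x axis of cover and the x axis of photometer, either way round below 0.12 rad and value of joint start above 0.004 m), for 0.1 s.
4. the cover lies flat on its felt pad again, released (horizontal distance between cover and pad below 0.05 m and z of cover in the frame of pad below 0.008 m and angle between cover's own z axis and vertical below 0.05 rad and contact force between cover and the fingers below 0.5 N), for 0.3 s.
At the end, for the whole second after the job is handed in: every sample present stands upright and still, fully down in a rack hole (within 6 mm of its centre, underside under 11 mm above the table), any way round; the cover is back on the photometer, plug down, centred within 10 mm, level within 0.025 rad, square within 0.12 rad ((horizontal distance between sample_cobalt and rack_hole0 below 0.006 m or horizontal distance between sample_cobalt and rack_hole1 below 0.006 m or horizontal distance between sample_cobalt and rack_hole2 below 0.006 m) and z of each of sample_cobalt, sample_ruby, sample_amber, sample_green in the frame of rack below 0.011 m and angle between each of sample_cobalt, sample_ruby, sample_amber, sample_green's own z axis and vertical below 0.08 rad and linear speed of each of sample_cobalt, sample_ruby, sample_amber, sample_green, cover below 0.02 m/s and (horizontal distance between sample_ruby and rack_hole0 below 0.006 m or horizontal distance between sample_ruby and rack_hole1 below 0.006 m or horizontal distance between sample_ruby and rack_hole2 below 0.006 m) and (horizontal distance between sample_amber and rack_hole0 below 0.006 m or horizontal distance between sample_amber and rack_hole1 below 0.006 m or horizontal distance between sample_amber and rack_hole2 below 0.006 m) and (horizontal distance between sample_green and rack_hole0 below 0.006 m or horizontal distance between sample_green and rack_hole1 below 0.006 m or horizontal distance between sample_green and rack_hole2 below 0.006 m) and horizontal distance between cover and compartment_rim below 0.01 m and z of cover in the frame of compartment_rim below -0.004 m and angle between cover's own z axis and vertical below 0.025 rad and angle between the x axis of cover and the x axis of photometer, either way round below 0.12 rad); the robot touches nothing.
It fails at once if another thing on the table was moved more than 3 cm (distance of any of frit_blue, frit_red, paperweight, beeswax, jacks, caliper from where it was at the start of the episode above 0.03 m).
Of sample_cobalt, sample_ruby, sample_amber, sample_green only 2 to 3 are there at a start; the rules pass over those that are not, and their reading is None.
At some moment in a run one of cover may be knocked a few centimetres aside while the robot is not near it.
It also fails if it takes over 208 s, if anything falls off the work surface, if the arm or the gripper's body presses on something with over 40 N, if the wrist force passes 120 N, or if a joint passes its speed limit or range.

ROBOT

A 6-joint arm with a two-finger parallel gripper is mounted at the origin on the work surface. World frame = base frame: x ahead of the robot, y to its left, z up, the work surface at z = 0. Lengths are in m, angles in rad, forces in N, time in s.
With the tool pointing down it reaches from about 0.275 to 0.85 m from the base axis. Payload 5.2 kg.
Tool frame: the origin (TCP) lies at the very end of the fingers, on their centre line; the grasp point (between the pads) lies 19 mm behind it; z points along the fingers, y is the line along which they close (so a half turn about z gives the same grasp; the last joint's range is limited). The gripper opens to 85 mm and grips with 20 to 120 N. Pads are 22 mm wide; open, the fingers measure 114 mm over their backs; the gripper's body (76 mm by 85 mm) begins 54 mm behind the grasp point. The pads swing forward as they close: fully open they stand 13 mm farther back than shut.
Start: joints at [-1.518, 0.259, 1.535, -0, 1.348, -0.203], TCP at [0.139, -0.532, 0.231] pointing down, gripper open.
Joint ranges: [-3.14, 3.14], [-0.91, 2.08], [0.19, 2.58], [-1.22, 4.36], [0.22, 2.71], [-3.12, 3.12]. Speed limits (rad/s): [2.57, 2.57, 3.14, 3.14, 3.14, 3.14].

INTERFACE

Orientations are given as a rotation vector (axis times angle).
In Python, from workcell import env gives the robot as it stands.
- The arm moves only by the shell command python3 -m creep 'ROWS'. ROWS is JSON, a list of rows, each a list of 5 numbers: the shift along the tool's x, y, z in mm, then the turn about the tool's z in rad, then the opening, from 0 (shut) to 1 (fully open). A call has 1 to 8 rows; each row shifts and turns the commanded pose from where the row before left it, along the tool's axes as they then stand; what a row does not reach is not made up. A row lasts 1/12 s, in which the tool goes at most 41.7 mm and 7.16 degrees, less where a joint would pass 70% of its speed; a pose out of reach is approached as far as the arm can. A call is refused whole if a number of a shift passes 41.7 or a number of a turn 0.125, either way. A call with a gripper value outside its range is refused whole. The fingers move at their own pace and stop on an object; the grip force is fixed at half the most. Time passes only in rows, so rows that do not move let the fingers close. It gives the time, the measured TCP pose, the force, the opening and the grip force at its end, in the units of the state.
- env.state(): the state, without advancing time (a new reading comes with each control period).
- env.camera(name): name is "scene" or "side" or "wrist"; returns a dict with "pixels" (420x560x3 uint8, blue, green, red), "fx", "fy", "cx", "cy" (pixels), "extrinsics" (4x4, takes a point from world to camera coordinates). Camera axes: x right, y down, z forward; pixel columns grow to the right and rows downward; lengths in m; the calibration is good to about 2 mm. The wrist camera is an equidistant fisheye: a pixel r from the principal point sees the ray r / f radians off the axis. A picture is of the moment at which its call begins. There is no depth.
- env.finish_job(): hands the job in; it is judged then, once.
The state is a dict: "time_s": time; "joint_pos": joint angles; "joint_vel": joint speeds; "tau": joint torques, N m; "position": TCP position; "orientation": TCP orientation; "wrist_force": force on the tool from outside, world axes, zero at the start; "wrist_torque": the same for the moment, N m; "opening": opening from 0.0 (shut) to 1.0 (fully open); "gripper_force": force on a finger pad.
Only numpy, scipy, OpenCV 4.12 (cv2) and the standard library are available. Lean on these libraries where they do the work, as an engineer would, in place of code of your own. Each camera call takes 0.05 s, during which the arm holds its last target. There are 200 camera calls.

## Working session

There is one attempt and no reset: what is moved stays moved. The work goes in short steps, Python scripts to look and compute and a shell command to move; the robot and the scene stay as the last step left them, time stands still between calls to the robot, and variables do not carry over. Pictures are saved under pics/ and viewed, at most 14 in all, crops included, and the job is handed in when it is done.

```bash
ls; mkdir -p pics; python3 - <<'E'
from workcell import env
import cv2,numpy as np
np.set_printoptions(precision=4,suppress=True)
for n in("scene","side","wrist"):
    c=env.camera(n);cv2.imwrite(f"pics/{n}0.png",c["pixels"]);print(n,c["fx"],c["fy"],c["cx"],c["cy"]);print(c["extrinsics"])
print(env.state())
E
```

```text
pics
scene 517.9958053969408 517.9958053969408 279.63792903697095 196.7350793648566
[[ 0.4644  0.8853 -0.0243 -0.2396]
 [ 0.52   -0.2948 -0.8016 -0.2087]
 [-0.7169  0.3596 -0.5973  2.0136]
 [ 0.      0.      0.      1.    ]]
side 423.81621773208207 423.81621773208207 281.5828109929274 211.06786346081878
[[-0.9964 -0.0829 -0.0172  0.5457]
 [-0.0426  0.6662 -0.7445  0.0734]
 [ 0.0732 -0.7411 -0.6674  1.2471]
 [ 0.      0.      0.      1.    ]]
wrist 325.19226210127806 325.19226210127806 279.6409554087103 211.2221881959739
[[ 0.2542 -0.9672 -0.0019 -0.5492]
 [-0.9253 -0.2438  0.2905 -0.0392]
 [-0.2814 -0.0721 -0.9569  0.3791]
 [ 0.      0.      0.      1.    ]]
{'time_s': 0.15, 'joint_pos': array([-1.5178,  0.2592,  1.5358, -0.    ,  1.348 , -0.2028]), 'joint_vel': array([-0.0003, -0.0024, -0.0042,  0.0005, -0.    ,  0.0002]), 'tau': array([  0.0027, -44.6382, -29.0821,  -0.0004,   0.0081,   0.    ]), 'position': array([ 0.1392, -0.5317,  0.2307]), 'orientation': array([-3.1146, -0.4005, -0.0001]), 'wrist_force': array([-0.3552,  0.1604,  0.15  ]), 'wrist_torque': array([-0.0339,  0.0116, -0.007 ]), 'gripper_force': 0.0, 'opening': 0.9971737758247877}
```

View pics/scene0.png

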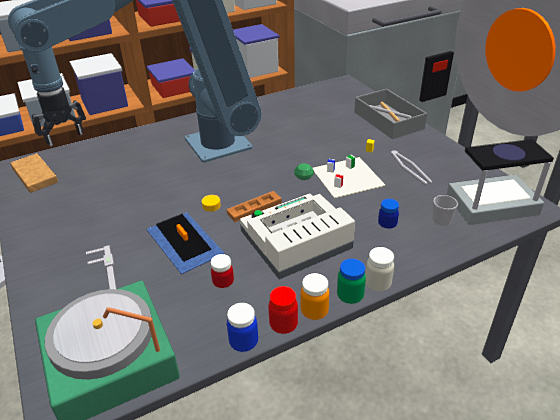

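View pics/side0.png

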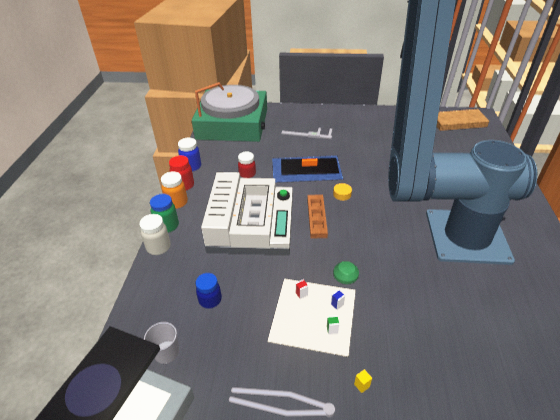

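View pics/wrist0.png

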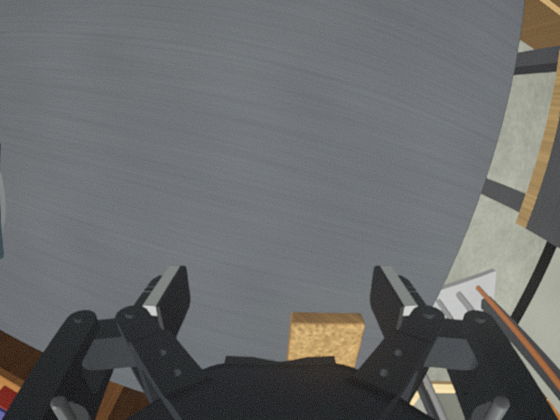

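The table holds three samples on the board: ruby (302,288), cobalt (338,298) and green (333,324) in the side view. A yellow look-alike sits off the board at (363,380). The photometer is at about (250,210), the rack at (317,215), and the cover on its pad at (308,168).

```bash
cat > h.py <<'E'
from workcell import env
import cv2,numpy as np
from scipy.spatial.transform import Rotation as R
np.set_printoptions(precision=4,suppress=True)
def snap(n,f):
    c=env.camera(n);np.savez("pics/"+f+".npz",**c,name=n);cv2.imwrite(f"pics/{f}.png",c["pixels"]);return c
def load(f): return {k:(v if v.ndim else v.item()) for k,v in np.load("pics/"+f+".npz").items()}
def w(c,u,v,z):
    E=c["extrinsics"];a=(u-c["cx"])/c["fx"];b=(v-c["cy"])/c["fy"]
    if c["name"]=="wrist":
        t=np.hypot(a,b);s=np.sinc(t/np.pi) ;d=np.array([a*s,b*s,np.cos(t)])
    else: d=np.array([a,b,1.])
    d=E[:3,:3].T@d;o=-E[:3,:3].T@E[:3,3]
    return o+d*(z-o[2])/d[2]
def proj(c,P):
    E=c["extrinsics"];p=np.atleast_2d(P)@E[:3,:3].T+E[:3,3]
    if c["name"]=="wrist":
        r=np.hypot(p[:,0],p[:,1]);t=np.arctan2(r,p[:,2]);q=p[:,:2]/np.maximum(r,1e-9)[:,None]*t[:,None]
    else: q=p[:,:2]/p[:,2:]
    return q*[c["fx"],c["fy"]]+[c["cx"],c["cy"]]
def tool():
    s=env.state();return s["position"],R.from_rotvec(s["orientation"]).as_matrix()
def to(x,y,z,ang=None):
    "shift in tool axes (mm) to world xyz, and turn so tool y points at world angle ang (mod pi)"
    p,M=tool();d=M.T@(np.array([x,y,z])-p)*1000;o=""
    if ang is not None:
        cur=np.arctan2(M[1,1],M[0,1]);t=-(ang-cur);t=(t+np.pi/2)%np.pi-np.pi/2
        o=f"turn {t:.3f}"
    print("shift",d.round(1),o,"tool-x ang %.3f y-ang %.3f tilt %.3f"%(np.arctan2(M[1,0],M[0,0]),np.arctan2(M[1,1],M[0,1]),np.arccos(-M[2,2])), "t",env.state()["time_s"],"j6",env.state()["joint_pos"][5])
E
python3 - <<'E'
from h import *
c=snap("side","side1");s=snap("scene","scene1")
for n,p,z in [("ruby",(302,286),.046),("cob",(338,296),.046),("green",(333,321),.046),("board",(314,315),.006),("phot c",(257,212),.082),("btn",(284,194),.055),("rackc",(317,215),.02),("cover",(309,161),.04),("pad",(307,169),.004),("pw",(346,271),.04),("bw",(343,190),.02),("redcap",(246,157),.075),("blue",(208,283),.07),("yel",(363,378),.04)]: print(n,w(c,*p,z)[:2])
for n,p,z in [("ruby",(338,179),.046),("cob",(331,163),.046),("green",(351,159),.046),("cover",(182,231),.04),("phot",(298,222),.082),("btn",(258,212),.055),("rack",(254,205),.02)]: print(n,w(s,*p,z)[:2])
p,M=tool();print(M); E=load("side1")
wc=env.camera("wrist")["extrinsics"]; o=-wc[:3,:3].T@wc[:3,3]
print("cam in tool",M.T@(o-p),(wc[:3,:3]@M))
a=cv2.resize(c["pixels"][165:260,195:335],None,fx=4,fy=4,interpolation=3)
b=cv2.resize(c["pixels"][270:340,265:365],None,fx=3,fy=3,interpolation=3)
E
```

```text
Traceback (most recent call last):
  File "h.py", line 10, in w
    if c["name"]=="wrist":
       ~^^^^^^^^
KeyError: 'name'
```

```bash
sed -i 's/    c=env.camera(n);np/    c=env.camera(n);c["name"]=n;np/; s/,\*\*c,name=n)/,**c)/' h.py
python3 - <<'E'
from h import *
c=snap("side","side1");s=snap("scene","scene1")
for n,p,z in [("ruby",(302,286),.046),("cob",(338,296),.046),("green",(333,321),.046),("board",(314,315),.006),("phot c",(257,212),.082),("btn",(284,194),.055),("rackc",(317,215),.02),("cover",(309,161),.04),("pad",(307,169),.004),("pw",(346,271),.04),("bw",(343,190),.02),("redcap",(246,157),.075),("blue",(208,283),.07),("yel",(363,378),.04)]: print(n,w(c,*p,z)[:2])
for n,p,z in [("ruby",(338,179),.046),("cob",(331,163),.046),("green",(351,159),.046),("cover",(182,231),.04),("phot",(298,222),.082),("btn",(258,212),.055),("rack",(254,205),.02)]: print(n,w(s,*p,z)[:2])
p,M=tool();print(M)
wc=env.camera("wrist")["extrinsics"]; o=-wc[:3,:3].T@wc[:3,3]
print("cam in tool",M.T@(o-p),(wc[:3,:3]@M))
E
```

```text
ruby [0.4743 0.2536]
cob [0.385  0.2781]
green [0.3977 0.3504]
board [0.4415 0.3096]
phot c [0.6151 0.0247]
btn [ 0.5469 -0.0936]
rackc [ 0.442  -0.0416]
cover [ 0.4759 -0.2967]
pad [ 0.4821 -0.2986]
pw [0.3625 0.1921]
bw [ 0.3599 -0.1682]
redcap [ 0.689  -0.2579]
blue [0.7053 0.2793]
yel [0.3356 0.4811]
ruby [0.4911 0.2329]
cob [0.3973 0.2647]
green [0.4103 0.339 ]
cover [ 0.4833 -0.308 ]
phot [ 0.6595 -0.0135]
btn [ 0.5298 -0.08  ]
rack [ 0.4503 -0.0577]
[[ 0.9675  0.253  -0.    ]
 [ 0.253  -0.9675  0.0005]
 [ 0.0001 -0.0004 -1.    ]]
cam in tool [ 0.0732  0.0001 -0.1426] [[ 0.0012  1.      0.0003]
 [-0.9568  0.0012 -0.2908]
 [-0.2908  0.0001  0.9568]]
```

```bash
python3 -m creep '[[0,0,-20,0.086,1],[0,0,-35,0.085,1],[0,0,-35,0.085,1],[21,-32,0,0,1],[21,-32,0,0,1],[21,-32,0,0,1],[21,-32,0,0,1],[21,-32,0,0,1]]' && python3 -m creep '[[21,-32,0,0,1],[21,-32,0,0,1],[21,-32,0,0,1],[21,-32,0,0,1],[21,-32,0,0,1],[21,-32,0,0,1],[21,-32,0,0,1],[21,-32,0,0,1]]' && python3 -m creep '[[16,-24,0,0,1],[16,-24,0,0,1],[0,0,0,0,1],[0,0,0,0,1]]'; python3 - <<'E'
from h import *
c=snap("wrist","wph");to(.4,.3,.32)
cv2.imwrite("pics/wphb.png",cv2.resize(c["pixels"],(800,600),interpolation=2))
E
```

```text
time_s: 1.07
position: [0.2447, -0.3705, 0.3214]
orientation: [3.141, -0.002, 0.0]
wrist_force: [0.9, -1.0, 1.1]
opening: 1.002
gripper_force: 0.0
time_s: 1.73
position: [0.4129, -0.1143, 0.3216]
orientation: [3.141, -0.001, 0.001]
wrist_force: [0.2, -0.1, 0.2]
opening: 0.996
gripper_force: 0.0
time_s: 2.07
position: [0.4446, -0.0669, 0.3212]
orientation: [3.142, 0.005, -0.001]
wrist_force: [0.2, -0.1, 0.2]
opening: 1.003
gripper_force: 0.0
shift [ -43.6 -368.     1.1]  tool-x ang 0.002 y-ang -1.569 tilt 0.001 t 2.1167 j6 1.1688013396053842
```

View pics/wphb.png

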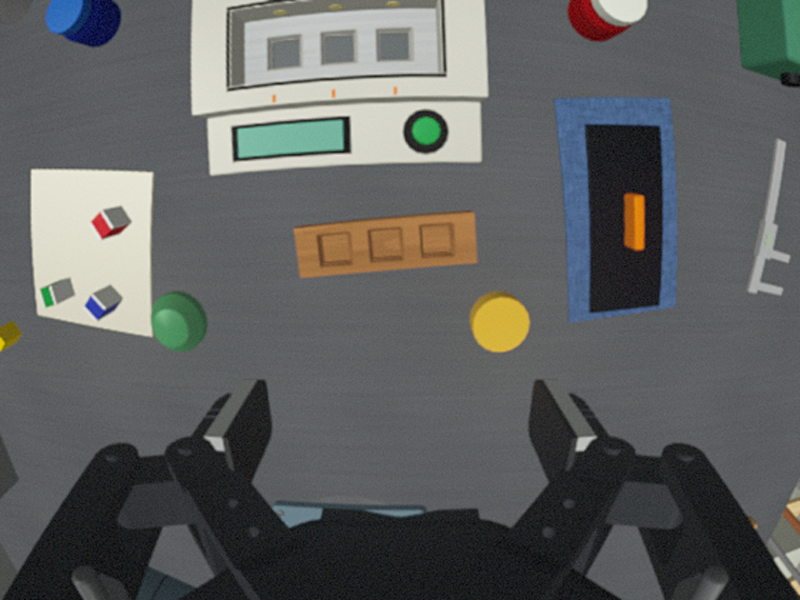

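The wrist view covers the whole bench, and the cover lies on the pad with its long side along world x. Points in 800x600 pixels:
- Compartment inner front corners: (229,90) and (444,74)
- Ticks: (274,98), (333,93), (395,90)
- Button: (427,130)
- Rack corners: (294,228), (474,211), (478,263), (300,277)
- Samples at about (111,221), (60,291), (104,300)
- Cover bar at about (636,221)

```bash
python3 - <<'E'
from h import *
c=load("wph")
def q(n,l,z):
    P=np.array([w(c,u*.7,v*.7,z)[:2] for u,v in l]);print(n,P.tolist() and P.round(4).tolist());return P
a=q("innerfront",[(229,90),(444,74)],.082);print(np.linalg.norm(a[0]-a[1]),a.mean(0))
q("ticks",[(274,98),(333,93),(395,90)],.082)
q("innerrear",[(229,8),(438,0)],.082)
q("rimfront",[(192,113),(487,95)],.082)
q("deckfront",[(210,174),(481,161)],.05)
q("btn",[(427,130)],.06)
q("sockets",[(285,51),(338,47),(394,45)],.043)
r=q("rack",[(294,228),(474,211),(478,263),(300,277)],.02);print(r.mean(0))
q("holes",[(335,249),(386,244),(437,240)],.02)
q("bar",[(625,194),(643,194),(644,249),(629,249)],.042)
q("plate",[(586,124),(661,127),(659,307),(590,312)],.014)
q("pad",[(556,99),(670,99),(676,304),(569,320)],.004)
E
python3 -m creep '[[0,-40,0,0,1],[0,-40,0,0,1],[0,-40,0,0,1],[0,-40,0,0,1],[0,-40,0,0,1],[0,-40,0,0,1],[0,-40,0,0,1],[0,-40,0,0,1]]' && python3 -m creep '[[-40,0,20,0,1],[-10,0,20,0,1],[0,0,20,0,1],[0,0,0,0,1],[0,0,0,0,1]]';python3 - <<'E'
from h import *
c=snap("wrist","wbd");to(.4,.3,.2)
P=[[.35,.15,.046],[.55,.4,.046],[.35,.4,.046]];print(proj(c,P))
cv2.imwrite("pics/wbdb.png",cv2.resize(c["pixels"],(800,600),interpolation=2))
E
```

```text
innerfront [[0.5871, 0.0767], [0.5939, -0.1025]]
0.17932895488555306 [ 0.5905 -0.0129]
ticks [[0.5765, 0.0367], [0.578, -0.0128], [0.5796, -0.063]]
innerrear [[0.6628, 0.0791], [0.6597, -0.0977]]
rimfront [[0.5705, 0.1117], [0.5778, -0.1378]]
deckfront [[0.5153, 0.1092], [0.5226, -0.1391]]
btn [[0.5482, -0.0902]]
sockets [[0.627, 0.0374], [0.6277, -0.0114], [0.6286, -0.0615]]
rack [[0.4576, 0.0358], [0.4744, -0.1388], [0.4231, -0.1447], [0.4082, 0.0319]]
[ 0.4408 -0.0539]
holes [[0.4363, -0.0044], [0.4412, -0.0542], [0.4454, -0.1035]]
bar [[0.5005, -0.2871], [0.5021, -0.308], [0.4466, -0.3151], [0.4458, -0.2971]]
plate [[0.5677, -0.2532], [0.5755, -0.3432], [0.3761, -0.3625], [0.3704, -0.2734]]
pad [[0.5917, -0.2238], [0.6101, -0.3611], [0.3767, -0.3935], [0.3579, -0.2536]]
time_s: 2.78
position: [0.4444, 0.2521, 0.3216]
orientation: [3.141, -0.004, 0.001]
wrist_force: [1.0, -0.8, 0.0]
opening: 1.003
gripper_force: 0.0
time_s: 3.2
position: [0.397, 0.2506, 0.2624]
orientation: [3.141, -0.003, -0.002]
wrist_force: [-0.3, 0.1, 0.4]
opening: 0.998
gripper_force: 0.0
shift [  1.9 -49.1  63.5]  tool-x ang -0.002 y-ang -1.573 tilt 0.001 t 3.25 j6 1.8979017736177404
[[363.7318 219.8369]
 [148.1285  52.6819]
 [157.024  219.7726]]
```

View pics/wbdb.png

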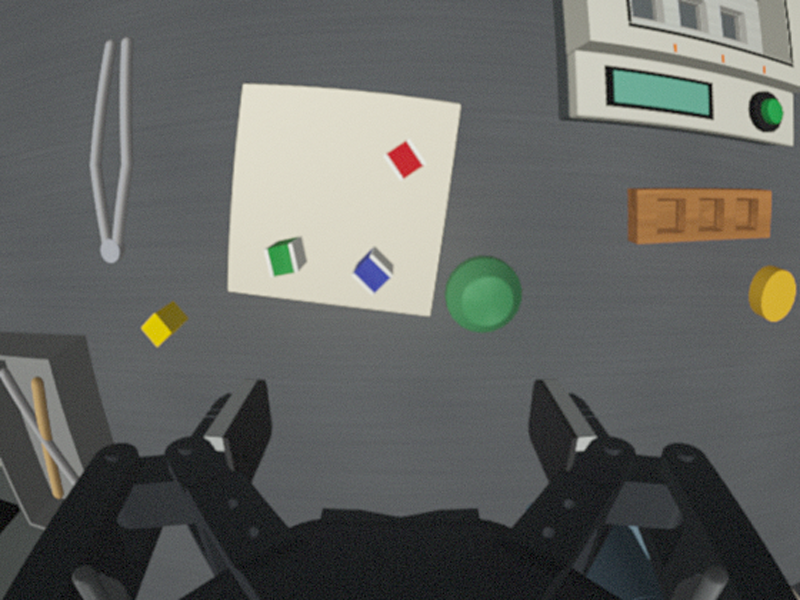

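This close view gives the sample tops, in 800x600 pixels: ruby near (405,159), green near (283,259), cobalt near (373,271). I'll enlarge them to read the white edges.

```bash
python3 - <<'E'
from h import *
p=load("wbd")["pixels"]
o=[cv2.resize(p[v-20:v+20,u-20:u+20],(400,400),interpolation=2) for u,v in [(283,111),(200,180),(262,190)]]
o=np.hstack(o);cv2.imwrite("pics/crops.png",cv2.resize(o,(798,266),interpolation=3))
E
```

```text
(no output)
```

View pics/crops.png

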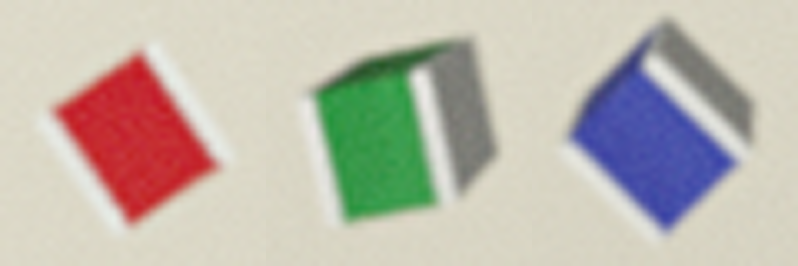

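```bash
python3 - <<'E'
from h import *
c=load("wbd");k=40/266
for n,(u,v),off,cs in [("ruby",(283,111),0,[(52,110),(143,50),(218,165),(130,225)]),("green",(200,180),266,[(318,97),(410,72),(436,205),(345,220)]),("cob",(262,190),532,[(640,68),(738,160),(667,232),(570,138)])]:
    P=np.array([w(c,u-20+(x-off)*k-.5*0,v-20+y*k,.046)[:2] for x,y in cs])
    e=[np.linalg.norm(P[i]-P[(i+1)%4])*1000 for i in range(4)]
    # white edge direction
    d=[P[3]-P[0],P[2]-P[1]] if n!="cob" else [P[1]-P[0],P[2]-P[3]]
    a=[np.arctan2(x[1],x[0]) for x in d]
    ctr=P.mean(0);ang=np.mean(a)+np.pi/2
    print(n,ctr,"edges",np.round(e,1),"edge dirs",np.round(a,3));to(*ctr,.12,ang)
E
```

```text
ruby [0.4739 0.2459] edges [17.9 22.7 17.6 23. ] edge dirs [-2.554 -2.568]
shift [ 75.9   4.8 143.6] turn -0.583 tool-x ang -0.002 y-ang -1.573 tilt 0.001 t 3.25 j6 1.8979017736177404
green [0.3956 0.3456] edges [17.3 23.7 16.9 22.2] edge dirs [-2.986 -3.001]
shift [ -2.7 -94.6 143.5] turn -0.150 tool-x ang -0.002 y-ang -1.573 tilt 0.001 t 3.25 j6 1.8979017736177404
cob [0.383  0.2721] edges [23.1 17.8 23.4 17.2] edge dirs [-2.344 -2.367]
shift [-15.1 -21.1 143.5] turn -0.788 tool-x ang -0.002 y-ang -1.573 tilt 0.001 t 3.25 j6 1.8979017736177404
```

```bash
python3 -m creep '[[38,2.4,12,0,0.5],[38,2.4,12,0,0.5],[0,0,30,-0.117,0.5],[0,0,30,-0.117,0.5],[0,0,30,-0.117,0.5],[0,0,30,-0.116,0.5],[0,0,20,-0.116,0.5],[0,0,0,0,0.5]]'; python3 - <<'E'
from h import *
to(.4739,.2459,.024)
E
```

```text
time_s: 3.92
position: [0.4721, 0.2455, 0.0958]
orientation: [3.008, 0.906, -0.009]
wrist_force: [-0.8, -0.6, -0.8]
opening: 0.496
gripper_force: 0.0
shift [ 2.1  0.8 71.8]  tool-x ang 0.585 y-ang -0.986 tilt 0.006 t 3.9167 j6 1.255748578873756
```

```bash
python3 -m creep '[[1,0,35,0,0.5],[0,0,25,0,0.5],[0,0,10,0,0.5],[0,0,0,0,0.5],[0,0,0,0,0],[0,0,0,0,0],[0,0,0,0,0],[0,0,0,0,0]]'; python3 - <<'E'
from h import *
to(.4739,.2459,.024)
E
```

```text
time_s: 4.58
position: [0.4759, 0.248, 0.0309]
orientation: [3.009, 0.902, 0.008]
wrist_force: [1.1, -1.7, 7.6]
opening: 0.263
gripper_force: 60.2
shift [-2.9  0.6  6.9]  tool-x ang 0.583 y-ang -0.988 tilt 0.005 t 4.5833 j6 1.2610496992639624
```

```bash
python3 -m creep '[[0,0,-25,0,0],[0,0,-35,0,0],[0,0,-35,0,0],[0,0,0,0,0],[0,0,0,0,0]]'; python3 - <<'E'
from h import *
c=snap("wrist","wr1");p,M=tool();to(.4739,.2459,.1)
s=load("wbd")
u,v=proj(c,p+M@[0,0,-.015])[0].round().astype(int);print(u,v)
d=c["pixels"][v-75:v+45,u-80:u+80];cv2.imwrite("pics/wr1b.png",cv2.resize(d,(800,600),interpolation=2))
E
```

```text
time_s: 5.0
position: [0.4757, 0.2482, 0.1267]
orientation: [3.009, 0.903, 0.01]
wrist_force: [0.3, 0.9, -1.3]
opening: 0.265
gripper_force: 59.3
shift [-1.4  1.4 24.8]  tool-x ang 0.583 y-ang -0.988 tilt 0.002 t 5.05 j6 1.2608510519667064
279 285
```

View pics/wr1b.png

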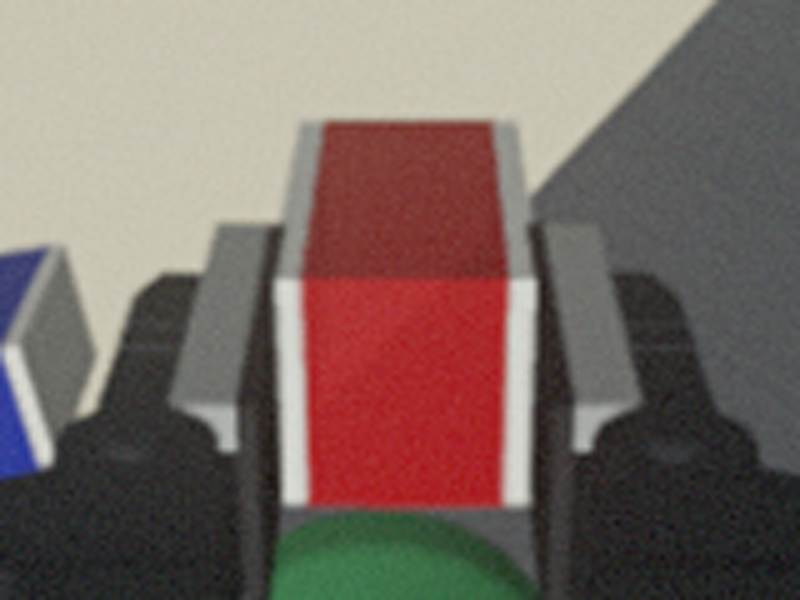

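```bash
cat >> h.py <<'E'
from scipy.optimize import least_squares
def held(f,u0,v0,pts):
    "block pose in tool frame from crop pts: front-top l,r, back-top l,r, bottom-front l,r"
    c=load(f);E=c["extrinsics"];p,M=tool()
    L=np.array([[12,-12,40],[12,12,40],[-12,-12,40],[-12,12,40],[12,-12,0],[12,12,0]])/1000.
    uv=np.array(pts)/5+[u0,v0]
    def W(x):
        Q=R.from_euler("zyx",x[3:]).as_matrix()@np.diag([1,1,-1]);return (p+((L@Q.T)+x[:3])@M.T)
    r=least_squares(lambda x:(proj(c,W(x))-uv).ravel(),[0,0,.02,0,0,0],x_scale=[.01]*3+[.1]*3)
    print("underside centre in tool mm",r.x[:3]*1000,"ang",r.x[3:],"rms",np.sqrt(np.mean(r.fun**2)))
E
python3 - <<'E'
from h import *
held("wr1",199,210,[(275,277),(535,277),(283,505),(530,505),(300,122),(515,122)])
E
```

```text
underside centre in tool mm [-2.6667  0.8532 25.6253] ang [-0.0066 -0.0065 -0.0091] rms 0.5008430975900959
```

```bash
cat >> h.py <<'E'
PC=np.array([.628,-.0116]);PY=.029;RC=np.array([.441,-.054]);RY=.0915
def place(C,yaw,k,off,z):
    "tool move to bring held block (off mm in tool) over slot k"
    t=C+(1-k)*.05*np.array([-np.sin(yaw),np.cos(yaw)])
    cx,sx=np.cos(yaw),np.sin(yaw);M=np.array([[cx,sx],[sx,-cx]])
    t=t-M@np.array(off)/1000
    print("target",t);to(t[0],t[1],z,yaw+np.pi/2)
E
python3 -m creep '[[0,0,-20,0.111,0],[0,0,-10,0.111,0],[0,0,0,0.111,0],[0,0,0,0.111,0],[0,0,0,0.11,0],[0,0,0,0,0]]'; python3 - <<'E'
from h import *
place(PC,PY,0,(-2.7,.85),.13)
E
```

```text
time_s: 5.55
position: [0.4727, 0.2473, 0.152]
orientation: [3.14, 0.039, -0.005]
wrist_force: [0.8, -0.4, -1.3]
opening: 0.261
gripper_force: 59.3
target [0.6292 0.0393]
shift [151.4 211.8  21.7] turn -0.004 tool-x ang 0.025 y-ang -1.546 tilt 0.003 t 5.55 j6 1.8186362811386798
```

```bash
python3 -m creep '[[21.6,30.2,0,-0.004,0],[21.6,30.2,0,0,0],[21.6,30.2,0,0,0],[21.6,30.2,0,0,0],[21.6,30.2,0,0,0],[21.6,30.2,0,0,0],[21.6,30.2,0,0,0],[0,0,0,0,0]]' && python3 -m creep '[[0,0,0,0,0],[0,0,0,0,0]]'; python3 - <<'E'
from h import *
place(PC,PY,0,(-2.7,.85),.056)
E
```

```text
time_s: 6.22
position: [0.6351, 0.0349, 0.1519]
orientation: [3.139, 0.049, 0.001]
wrist_force: [-0.2, -0.2, -0.5]
opening: 0.262
gripper_force: 59.3
time_s: 6.38
position: [0.6307, 0.0413, 0.1521]
orientation: [-3.14, -0.053, 0.005]
wrist_force: [-0.1, 0.0, -0.5]
opening: 0.264
gripper_force: 59.3
target [0.6292 0.0393]
shift [-1.2  2.  96.1] turn 0.005 tool-x ang 0.034 y-ang -1.537 tilt 0.003 t 6.3833 j6 1.4255559644765228
```

```bash
python3 -m creep '[[0,0,30,0,0],[0,0,25,0,0],[0,0,0,0,0],[0,0,0,0,0]]';python3 - <<'E'
from h import *
c=snap("wrist","wr2")
place(PC,PY,0,(-2.7,.85),.056)
cv2.imwrite("pics/wr2b.png",cv2.resize(c["pixels"][60:360,80:480],(800,600),interpolation=2))
E
```

```text
time_s: 6.72
position: [0.6297, 0.0427, 0.0973]
orientation: [-3.14, -0.056, 0.007]
wrist_force: [-0.5, 0.0, -0.8]
opening: 0.266
gripper_force: 59.3
target [0.6292 0.0393]
shift [-2.1  3.  43. ] turn 0.006 tool-x ang 0.035 y-ang -1.536 tilt 0.001 t 6.7667 j6 1.4266306930412913
```

View pics/wr2b.png

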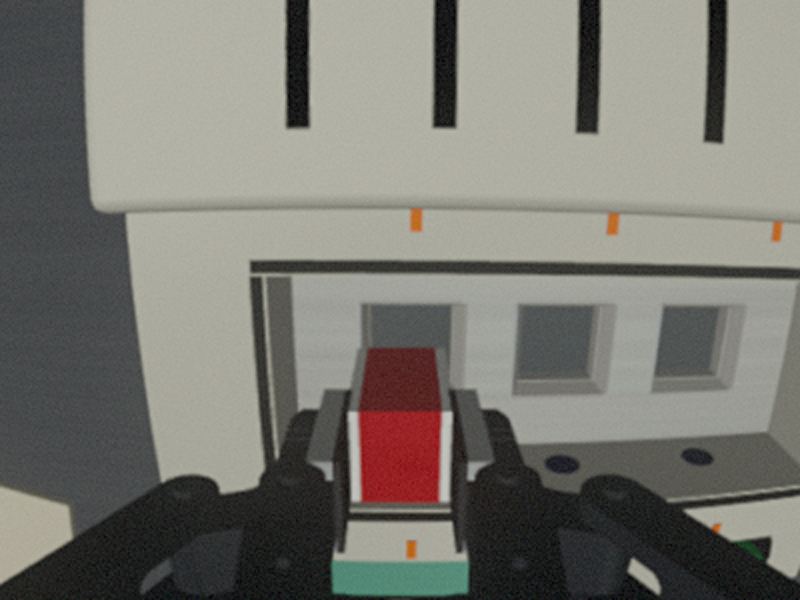

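The ruby block is above the left socket. Rear ticks are at crop (416,220), (613,223), (777,231), and the other socket mouths are centred at about (563,349) and (698,348).

```bash
python3 - <<'E'
from h import *
c=load("wr2")
f=lambda u,v,z:w(c,80+u/2,60+v/2,z)[:2].round(4)
print("ticks",f(416,220,.082),f(613,223,.082),f(777,231,.082))
for l in ([(519,304),(614,304),(607,394),(513,394)],[(663,304),(744,306),(731,391),(653,391)]):
    P=np.array([f(*x,.043) for x in l]);print(P.tolist(),P.mean(0))
E
```

```text
ticks [0.6761 0.04  ] [ 0.678  -0.0102] [ 0.6794 -0.0604]
[[0.6437, 0.0046], [0.6449, -0.0275], [0.6124, -0.0299], [0.612, 0.0035]] [ 0.6283 -0.0123]
[[0.6455, -0.0453], [0.6459, -0.0777], [0.6134, -0.0797], [0.6136, -0.0473]] [ 0.6296 -0.0625]
```

```bash
sed -i 's/PC=np.array(\[.628,-.0116\])/PC=np.array([.6283,-.0118])/' h.py; python3 -m creep '[[-1.7,3.2,5,-0.005,0],[0,0,10,0,0],[0,0,10,0,0],[0,0,8,0,0],[0,0,5,0,0],[0,0,3,0,0],[0,0,0,0,0]]';python3 - <<'E'
from h import *
place(PC,PY,0,(-2.7,.85),.056)
E
```

```text
time_s: 7.35
position: [0.6296, 0.038, 0.0565]
orientation: [-3.141, -0.059, 0.003]
wrist_force: [0.6, -0.0, 0.3]
opening: 0.261
gripper_force: 59.2
target [0.6295 0.0391]
shift [-0.1 -1.1  0.5] turn 0.009 tool-x ang 0.038 y-ang -1.533 tilt 0.002 t 7.35 j6 1.4166751009290774
```

```bash
python3 -m creep '[[0,0,0.5,0,0.4],[0,0,0,0,0.4],[0,0,0,0,0.4],[0,0,-20,0,0.4],[0,0,-30,0,0.4],[0,0,-30,0,0.4],[0,0,-30,0,0.5],[0,0,0,0,0.5]]';python3 - <<'E'
from h import *
c=snap("wrist","wr3")
to(.3956,.3456,.15,-2.994+np.pi/2)
E
```

```text
time_s: 8.02
position: [0.6342, 0.0375, 0.175]
orientation: [3.139, 0.06, 0.02]
wrist_force: [1.1, -0.5, 0.2]
opening: 0.501
gripper_force: 0.0
shift [-225.7 -316.8   19.6] turn -0.110 tool-x ang 0.038 y-ang -1.533 tilt 0.009 t 8.0667 j6 1.4166701364898857
```

```bash
python3 -m creep '[[-22.5,-31.7,0,0,0.5],[-22.5,-31.7,0,0,0.5],[-22.5,-31.7,0,0,0.5],[-22.5,-31.7,0,0,0.5],[-22.5,-31.7,0,0,0.5],[-22.5,-31.7,0,0,0.5],[-22.5,-31.7,0,0,0.5],[-22.5,-31.7,0,0,0.5]]' && python3 -m creep '[[-22.5,-31.7,0,0,0.5],[-22.5,-31.7,0,0,0.5],[0,0,30,-0.11,0.5],[0,0,30,0,0.5],[0,0,20,0,0.5],[0,0,0,0,0.5],[0,0,0,0,0.5]]';python3 - <<'E'
from h import *
to(.3956,.3456,.024,-2.994+np.pi/2)
E
```

```text
time_s: 8.73
position: [0.439, 0.2855, 0.1666]
orientation: [3.141, 0.059, -0.001]
wrist_force: [0.4, 1.2, 0.3]
opening: 0.5
gripper_force: 0.0
time_s: 9.32
position: [0.3923, 0.3456, 0.0861]
orientation: [3.131, 0.232, -0.005]
wrist_force: [0.2, 0.4, 0.2]
opening: 0.498
gripper_force: 0.0
shift [ 3.4  0.4 62.1] turn 0.000 tool-x ang 0.148 y-ang -1.423 tilt 0.003 t 9.3167 j6 1.9316249186284895
```

```bash
python3 -m creep '[[3,0,30,0,0.5],[0,0,20,0,0.5],[0,0,9,0,0.5],[0,0,0,0,0.5],[0,0,0,0,0],[0,0,0,0,0],[0,0,0,0,0],[0,0,0,0,0]]' && python3 -m creep '[[0,0,-30,0,0],[0,0,-40,0,0],[0,0,-40,0,0],[0,0,0,0,0],[0,0,0,0,0]]'; python3 - <<'E'
from h import *
c=snap("wrist","wg1");p,M=tool()
u,v=proj(c,p+M@[0,0,-.015])[0].round().astype(int);print(u,v)
d=c["pixels"][v-75:v+45,u-80:u+80];d=cv2.resize(d,(800,600),interpolation=2)
r=load("wr3")["pixels"][150:300,140:340]
cv2.imwrite("pics/wg1b.png",np.hstack([cv2.resize(d,(400,300),interpolation=3),cv2.resize(r,(400,300))]))
place(PC,PY,1,(-2.7,.85),.15)
E
```

```text
time_s: 9.98
position: [0.3977, 0.3472, 0.0298]
orientation: [-3.132, -0.232, -0.005]
wrist_force: [-0.1, -1.0, 4.6]
opening: 0.262
gripper_force: 59.6
time_s: 10.4
position: [0.3982, 0.3477, 0.1414]
orientation: [-3.13, -0.232, -0.01]
wrist_force: [0.4, -0.8, -0.8]
opening: 0.269
gripper_force: 59.1
280 285
target [ 0.631  -0.0109]
shift [179.  388.4 -10.6] turn 0.119 tool-x ang 0.148 y-ang -1.423 tilt 0.003 t 10.45 j6 1.9295174549111274
```

View pics/wg1b.png

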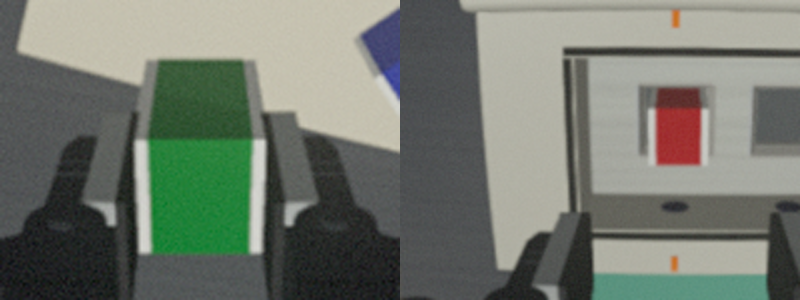

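Ruby stands square in the left socket (right half, about (678,130)). Green is held square (left half: front top edge (134–266,139), back (139–264,252), bottom (147–255,60)).

```bash
python3 -m creep '[[0,0,-20,0.119,0],[0,0,0,0,0]]'; python3 - <<'E'
from h import *
held("wg1",200,210,[(268,277),(532,277),(278,505),(528,505),(294,120),(510,120)])
place(PC,PY,1,(-2.7,.5),.165)
E
```

```text
time_s: 10.62
position: [0.3967, 0.3468, 0.1591]
orientation: [-3.141, -0.039, -0.001]
wrist_force: [0.3, -0.3, -0.5]
opening: 0.27
gripper_force: 59.0
underside centre in tool mm [-1.864   0.2919 44.2563] ang [-0.1326 -0.0015 -0.0042] rms 0.392482605358443
target [ 0.631  -0.0112]
shift [225.4 363.7  -5.9] turn -0.004 tool-x ang 0.025 y-ang -1.546 tilt 0.001 t 10.6167 j6 2.052761008603957
```

```bash
python3 -m creep '[[20.6,33,0,-0.002,0],[20.6,33,0,0,0],[20.6,33,0,0,0],[20.6,33,0,0,0],[20.6,33,0,0,0],[20.6,33,0,0,0],[20.6,33,0,0,0],[20.6,33,0,0,0]]' && python3 -m creep '[[20.6,33,0,0,0],[20.6,33,0,0,0],[20.6,33,0,0,0],[0,0,0,0,0],[0,0,0,0,0],[0,0,30,0,0],[0,0,20,0,0],[0,0,0,0,0]]' && python3 -m creep '[[0,0,0,0,0],[0,0,0,0,0]]' ;python3 - <<'E'
from h import *
place(PC,PY,1,(-3.5,.7),.057)
E
```

```text
time_s: 11.28
position: [0.569, 0.086, 0.156]
orientation: [-3.141, -0.053, 0.004]
wrist_force: [0.3, 0.5, -0.6]
opening: 0.265
gripper_force: 59.1
time_s: 11.95
position: [0.6294, -0.0073, 0.1022]
orientation: [-3.138, -0.053, 0.017]
wrist_force: [-1.4, -0.3, -1.1]
opening: 0.267
gripper_force: 59.1
time_s: 12.12
position: [0.634, -0.0083, 0.1087]
orientation: [-3.141, -0.051, -0.0]
wrist_force: [0.2, 0.2, 1.0]
opening: 0.266
gripper_force: 59.1
target [ 0.6318 -0.011 ]
shift [-2.3  2.6 51.7] turn 0.004 tool-x ang 0.033 y-ang -1.538 tilt 0.000 t 12.1167 j6 1.3490637548150572
```

```bash
python3 -m creep '[[-1.5,2.5,10,-0.004,0],[0,0,13,0,0],[0,0,10,0,0],[0,0,0,0,0],[0,0,0,0,0]]';python3 - <<'E'
from h import *
place(PC,PY,1,(-3.5,.7),.057)
E
```

```text
time_s: 12.53
position: [0.6322, -0.0117, 0.0749]
orientation: [-3.141, -0.055, 0.001]
wrist_force: [-0.2, 0.3, -0.9]
opening: 0.263
gripper_force: 59.2
target [ 0.6318 -0.011 ]
shift [-0.4 -0.7 17.9] turn 0.006 tool-x ang 0.035 y-ang -1.536 tilt 0.001 t 12.5333 j6 1.3410551276866518
```

```bash
python3 -m creep '[[-0.4,-0.7,8,0,0],[0,0,7,0,0],[0,0,3,0,0],[0,0,0,0,0],[0,0,0,0,0]]' && python3 -m creep '[[0,0,0,0,0.4],[0,0,0,0,0.4],[0,0,0,0,0.4],[0,0,-20,0,0.4],[0,0,-30,0,0.4],[0,0,-30,0,0.4],[0,0,-25,0,0.5],[0,0,0,0,0.5]]'  && python3 -m creep '[[0,0,0,0,0.5],[0,0,0,0,0.5]]';python3 - <<'E'
from h import *
c=snap("wrist","wg3")
to(.383,.2721,.15,-2.355+np.pi/2)
E
```

```text
time_s: 12.95
position: [0.6317, -0.011, 0.0566]
orientation: [-3.141, -0.055, 0.002]
wrist_force: [-1.3, 0.2, -2.1]
opening: 0.26
gripper_force: 59.5
time_s: 13.62
position: [0.6358, -0.0117, 0.169]
orientation: [3.139, 0.055, 0.018]
wrist_force: [1.2, 0.0, 1.5]
opening: 0.498
gripper_force: 0.0
time_s: 13.78
position: [0.6319, -0.0111, 0.1619]
orientation: [-3.141, -0.055, 0.0]
wrist_force: [-0.2, 0.8, 0.3]
opening: 0.498
gripper_force: 0.0
shift [-238.4 -291.5   11.6] turn -0.752 tool-x ang 0.035 y-ang -1.536 tilt 0.002 t 13.8333 j6 1.3422424078892632
```

```bash
python3 -m creep '[[-23.8,-29.1,0,0,0.5],[-23.8,-29.1,0,0,0.5],[-23.8,-29.1,0,0,0.5],[-23.8,-29.1,0,0,0.5],[-23.8,-29.1,0,0,0.5],[-23.8,-29.1,0,0,0.5],[-23.8,-29.1,0,0,0.5],[-23.8,-29.1,0,0,0.5]]' && python3 -m creep '[[-23.8,-29.1,0,0,0.5],[-23.8,-29.1,0,0,0.5],[0,0,0,-0.125,0.5],[0,0,0,-0.125,0.5],[0,0,0,-0.125,0.5],[0,0,20,-0.125,0.5],[0,0,20,-0.125,0.5],[0,0,20,-0.127,0.5]]'; python3 -m creep '[[-23.8,-29.1,0,0,0.5],[-23.8,-29.1,0,0,0.5],[0,0,0,-0.125,0.5],[0,0,0,-0.125,0.5],[0,0,0,-0.125,0.5],[0,0,20,-0.125,0.5],[0,0,20,-0.125,0.5],[0,0,20,-0.125,0.5]]' && python3 -m creep '[[0,0,0,0,0.5],[0,0,0,0,0.5]]';python3 - <<'E'
from h import *
to(.383,.2721,.024,-2.355+np.pi/2)
E
```

```text
time_s: 14.5
position: [0.4315, 0.2157, 0.1608]
orientation: [3.141, 0.054, -0.004]
wrist_force: [0.9, 1.1, -0.8]
opening: 0.5
gripper_force: 0.0
time_s: 15.17
position: [0.3834, 0.2712, 0.1006]
orientation: [-2.899, -1.211, 0.002]
wrist_force: [0.3, 0.2, -0.6]
opening: 0.502
gripper_force: 0.0
time_s: 15.33
position: [0.3827, 0.2708, 0.1007]
orientation: [-2.905, -1.196, 0.008]
wrist_force: [-0.1, -0.5, 0.2]
opening: 0.497
gripper_force: 0.0
shift [ 1.5 -0.6 76.7] turn -0.006 tool-x ang 0.781 y-ang -0.790 tilt 0.005 t 15.3333 j6 1.1669910359213573refused, turn out of range in row 8
```

The middle call was refused for a 0.127 turn. The repeat with legal values ran, and the tool is now over cobalt.

```bash
python3 -m creep '[[1,-0.5,35,-0.006,0.5],[0,0,28,0,0.5],[0,0,10,0,0.5],[0,0,0,0,0.5],[0,0,0,0,0],[0,0,0,0,0],[0,0,0,0,0],[0,0,0,0,0]]' && python3 -m creep '[[0,0,-30,0,0],[0,0,-40,0,0],[0,0,-40,0,0],[0,0,-10,0,0],[0,0,0,0,0],[0,0,0,0,0]]'; python3 - <<'E'
from h import *
c=snap("wrist","wc1");p,M=tool()
u,v=proj(c,p+M@[0,0,-.015])[0].round().astype(int);print(u,v)
d=c["pixels"][v-75:v+45,u-80:u+80];d=cv2.resize(d,(800,600),interpolation=2)
r=load("wg3")["pixels"][150:300,140:340]
cv2.imwrite("pics/wc1b.png",np.hstack([cv2.resize(d,(400,300),interpolation=3),cv2.resize(r,(400,300))]))
place(PC,PY,2,(-3.,.8),.15)
E
```

```text
time_s: 16.0
position: [0.3857, 0.2729, 0.0305]
orientation: [2.9, 1.209, 0.005]
wrist_force: [-0.1, 1.4, 3.4]
opening: 0.263
gripper_force: 60.0
time_s: 16.5
position: [0.3847, 0.2726, 0.1497]
orientation: [2.899, 1.21, 0.003]
wrist_force: [-0.3, 1.0, -1.4]
opening: 0.264
gripper_force: 59.7
280 285
target [ 0.6327 -0.0609]
shift [-61.6 411.2  -1.7] turn 0.762 tool-x ang 0.791 y-ang -0.780 tilt 0.001 t 16.55 j6 1.1593508170242517
```

View pics/wc1b.png

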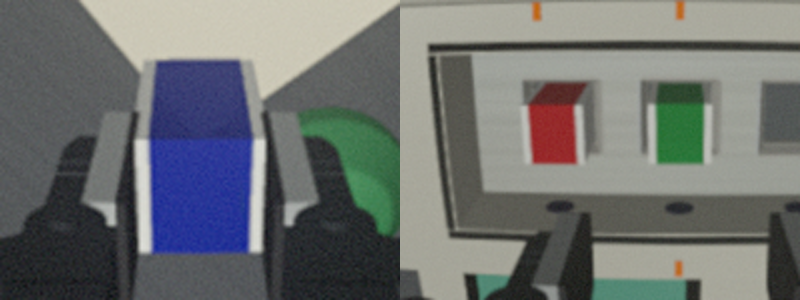

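Ruby and green sit square in their sockets, and cobalt is held square.

```bash
python3 - <<'E'
from h import *
held("wc1",200,210,[(268,277),(532,277),(277,505),(528,505),(290,120),(508,120)])
E
python3 -m creep '[[0,0,-10,0.125,0],[0,0,-10,0.125,0],[0,0,0,0.125,0],[0,0,0,0.125,0],[0,0,0,0.125,0],[0,0,0,0.125,0],[0,0,0,0.012,0],[0,0,0,0,0]]'; python3 - <<'E'
from h import *
place(PC,PY,2,(-3.2,.6),.16)
E
```

```text
underside centre in tool mm [-2.4253  0.234  25.1162] ang [-0.0061 -0.0054  0.0012] rms 0.40410250378770757
time_s: 17.22
position: [0.3835, 0.272, 0.1674]
orientation: [3.14, 0.049, -0.005]
wrist_force: [-1.4, 0.6, -1.0]
opening: 0.26
gripper_force: 59.7
target [ 0.6329 -0.0611]
shift [238.9 340.8   7. ] turn 0.002 tool-x ang 0.031 y-ang -1.539 tilt 0.004 t 17.2167 j6 1.9184438670620931
```

```bash
python3 -m creep '[[21.6,30.9,0,0,0],[21.6,30.9,0,0,0],[21.6,30.9,0,0,0],[21.6,30.9,0,0,0],[21.6,30.9,0,0,0],[21.6,30.9,0,0,0],[21.6,30.9,0,0,0],[21.6,30.9,0,0,0]]' && python3 -m creep '[[21.6,30.9,0,0,0],[21.6,30.9,0,0,0],[21.6,30.9,0,0,0],[0,0,0,0,0],[0,0,0,0,0],[0,0,30,0,0],[0,0,25,0,0],[0,0,0,0,0]]' && python3 -m creep '[[0,0,0,0,0],[0,0,0,0,0],[0,0,0,0,0]]' ;python3 - <<'E'
from h import *
place(PC,PY,2,(-2.5,.3),.056)
E
```

```text
time_s: 17.88
position: [0.5646, 0.0287, 0.168]
orientation: [-3.141, -0.051, 0.003]
wrist_force: [0.4, 1.6, -0.4]
opening: 0.262
gripper_force: 59.7
time_s: 18.55
position: [0.6272, -0.0582, 0.1082]
orientation: [-3.138, -0.05, 0.017]
wrist_force: [-1.4, 0.6, -1.5]
opening: 0.265
gripper_force: 59.7
time_s: 18.8
position: [0.6328, -0.0601, 0.1161]
orientation: [3.14, 0.047, 0.004]
wrist_force: [-0.4, -0.3, -0.5]
opening: 0.264
gripper_force: 59.7
target [ 0.6322 -0.0614]
shift [-0.8  1.2 60.1] turn 0.001 tool-x ang 0.030 y-ang -1.541 tilt 0.003 t 18.8 j6 1.2706638788941793
```

```bash
python3 -m creep '[[-0.8,1.2,12,0,0],[0,0,17,0,0],[0,0,12,0,0],[0,0,0,0,0],[0,0,0,0,0]]';python3 - <<'E'
from h import *
place(PC,PY,2,(-2.5,.3),.056)
E
```

```text
time_s: 19.22
position: [0.6309, -0.0615, 0.0733]
orientation: [-3.141, -0.046, 0.001]
wrist_force: [0.2, 0.1, -0.5]
opening: 0.266
gripper_force: 59.7
target [ 0.6322 -0.0614]
shift [ 1.3 -0.1 17.3] turn 0.000 tool-x ang 0.029 y-ang -1.542 tilt 0.001 t 19.2167 j6 1.2688029062332213
```

```bash
python3 -m creep '[[1,0,8,0,0],[0,0,7,0,0],[0,0,2.5,0,0],[0,0,0,0,0],[0,0,0,0,0.4],[0,0,0,0,0.4],[0,0,0,0,0.4],[0,0,-20,0,0.4]]' && python3 -m creep '[[0,0,-30,0,0.4],[0,0,-30,0,0.5],[0,0,-30,0,0.7],[0,0,0,0,0.7],[0,0,0,0,0.7],[0,0,0,0,0.7]]';python3 - <<'E'
from h import *
c=snap("wrist","wc3")
to(.474,-.303,.12,.10+np.pi/2)
E
```

```text
time_s: 19.88
position: [0.6295, -0.061, 0.0723]
orientation: [-3.139, -0.045, 0.01]
wrist_force: [0.2, 0.1, -0.6]
opening: 0.4
gripper_force: 0.0
time_s: 20.38
position: [0.6318, -0.0616, 0.1656]
orientation: [-3.141, -0.045, -0.0]
wrist_force: [-0.2, 0.1, -0.6]
opening: 0.695
gripper_force: 0.0
shift [-164.1  237.    44.8] turn -0.071 tool-x ang 0.029 y-ang -1.542 tilt 0.002 t 20.4333 j6 1.269411090724786
```

```bash
python3 -m creep '[[-20.5,29.6,0,0,0.7],[-20.5,29.6,0,0,0.7],[-20.5,29.6,0,0,0.7],[-20.5,29.6,0,0,0.7],[-20.5,29.6,0,0,0.7],[-20.5,29.6,0,0,0.7],[-20.5,29.6,0,0,0.7],[-20.5,29.6,0,0,0.7]]' && python3 -m creep '[[0,0,0,-0.071,0.7],[0,0,0,0,0.7],[0,0,0,0,0.7]]';python3 - <<'E'
from h import *
c=snap("wrist","wv1")
to(.474,-.303,.022,.10+np.pi/2)
a=cv2.resize(c["pixels"][40:340,80:480],(520,390),interpolation=2)
r=cv2.resize(load("wc3")["pixels"][140:300,100:380],(280,160))
o=np.zeros((390,800,3),np.uint8);o[:,:520]=a;o[:160,520:]=r
cv2.imwrite("pics/wv1b.png",o)
E
```

```text
time_s: 21.1
position: [0.4731, -0.3036, 0.164]
orientation: [-3.139, -0.045, 0.003]
wrist_force: [-0.5, -1.3, 0.5]
opening: 0.699
gripper_force: 0.0
time_s: 21.35
position: [0.4742, -0.3026, 0.1643]
orientation: [-3.136, -0.152, 0.002]
wrist_force: [0.2, 0.7, 1.1]
opening: 0.701
gripper_force: 0.0
shift [ -0.6   1.  142.6] turn -0.002 tool-x ang 0.098 y-ang -1.473 tilt 0.002 t 21.4 j6 0.7072178497983493
```

View pics/wv1b.png

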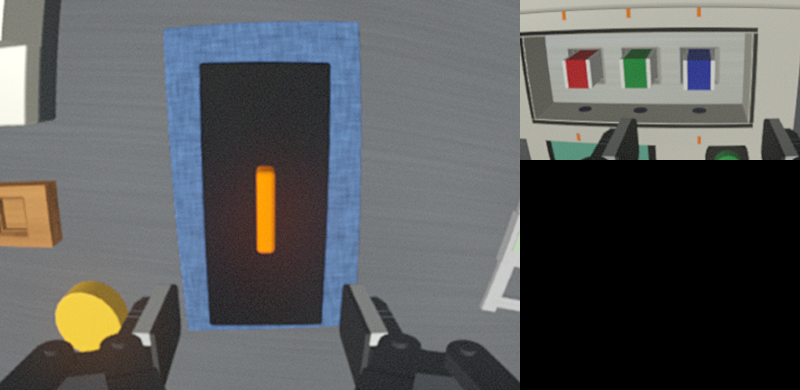

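All three blocks are seated. The cover is still square on its pad, with the bar top centred at (265,209) and plate corners at (200,64), (329,63), (322,323), (210,324).

```bash
python3 - <<'E'
from h import *
c=load("wv1");k=400/520
f=lambda u,v,z:w(c,80+u*k,40+v*k,z)[:2]
b=f(265,209.5,.042);P=np.array([f(*x,.016) for x in[(200,64),(329,63),(322,323),(210,324)]])
print("bar",b,"plate",P.mean(0),[np.linalg.norm(P[i]-P[i-1]) for i in range(4)])
d=P[0]+P[1]-P[2]-P[3];a=np.arctan2(d[1],d[0]);print("ang",a)
Q=np.array([f(*x,.004) for x in[(165,29),(358,23)]]);print("pad top",Q,np.arctan2(*(Q[0]-Q[1])[::-1])-np.pi/2)
to(*((b+P.mean(0))/2),.022,a+np.pi/2)
E
```

```text
bar [ 0.476 -0.306] plate [ 0.4736 -0.3069] [np.float64(0.19702415755425487), np.float64(0.08759643617425694), np.float64(0.19715385483733508), np.float64(0.08931500939621728)]
ang 0.10711283656473651
pad top [[ 0.5921 -0.2232]
 [ 0.6102 -0.3597]] 0.13183823708381137
shift [ -0.2   4.6 142.6] turn -0.009 tool-x ang 0.098 y-ang -1.473 tilt 0.002 t 21.4 j6 0.7072178497983493
```

```bash
python3 -m creep '[[0,4,40,-0.009,0.6],[0,0,40,0,0.5],[0,0,35,0,0.5],[0,0,18,0,0.5],[0,0,7,0,0.5],[0,0,0,0,0.5],[0,0,0,0,0.5]]' && python3 -m creep '[[0,0,0,0,0],[0,0,0,0,0],[0,0,0,0,0],[0,0,0,0,0],[0,0,0,0,0],[0,0,0,0,0]]';python3 - <<'E'
from h import *
to(.475,-.3065,.024,.107+np.pi/2)
E
```

```text
time_s: 21.98
position: [0.4762, -0.3066, 0.0262]
orientation: [3.137, 0.172, 0.001]
wrist_force: [0.7, 0.4, 0.6]
opening: 0.502
gripper_force: 0.0
time_s: 22.48
position: [0.4764, -0.3076, 0.0276]
orientation: [3.135, 0.17, 0.004]
wrist_force: [-0.3, 2.5, 7.2]
opening: 0.12
gripper_force: 61.8
shift [-1.3 -1.3  3.6] turn 0.002 tool-x ang 0.109 y-ang -1.462 tilt 0.003 t 22.4833 j6 0.6914879109502865
```

```bash
python3 -m creep '[[0,0,-10,0,0],[0,0,-25,0,0],[0,0,-35,0,0],[0,0,-35,0,0],[0,0,-25,-0.122,0],[0,0,0,-0.122,0],[0,0,0,-0.122,0],[0,0,0,-0.122,0]]' && python3 -m creep '[[0,0,0,-0.122,0],[0,0,0,-0.122,0],[0,0,0,-0.122,0],[0,0,0,-0.122,0],[0,0,0,-0.122,0],[0,0,0,-0.122,0],[0,0,0,-0.122,0],[0,0,0,-0.122,0]]' && python3 -m creep '[[0,0,0,-0.03,0],[0,0,0,0,0],[0,0,0,0,0]]';python3 - <<'E'
from h import *
c=snap("wrist","wv2");p,M=tool();print(p)
u,v=proj(c,p)[0];print(u,v);cv2.imwrite("pics/wv2b.png",cv2.resize(c["pixels"][60:360,80:480],(800,600),interpolation=2))
to(.6283,-.0118,.15,PY)
E
```

```text
time_s: 23.15
position: [0.4753, -0.3073, 0.1574]
orientation: [2.998, 0.932, 0.001]
wrist_force: [-0.3, 0.8, -3.4]
opening: 0.122
gripper_force: 60.6
time_s: 23.82
position: [0.475, -0.307, 0.1564]
orientation: [2.213, 2.23, -0.0]
wrist_force: [0.0, 0.1, -2.4]
opening: 0.12
gripper_force: 60.6
time_s: 24.07
position: [0.4751, -0.307, 0.1562]
orientation: [2.187, 2.255, -0.0]
wrist_force: [-0.5, 0.5, -2.5]
opening: 0.12
gripper_force: 60.6
[ 0.4752 -0.307   0.1561]
281.3569078743739 270.6885706349274
shift [290.5 162.    6.1] turn 0.001 tool-x ang 1.601 y-ang 0.030 tilt 0.000 t 24.1167 j6 -0.8011147185031697
```

View pics/wv2b.png

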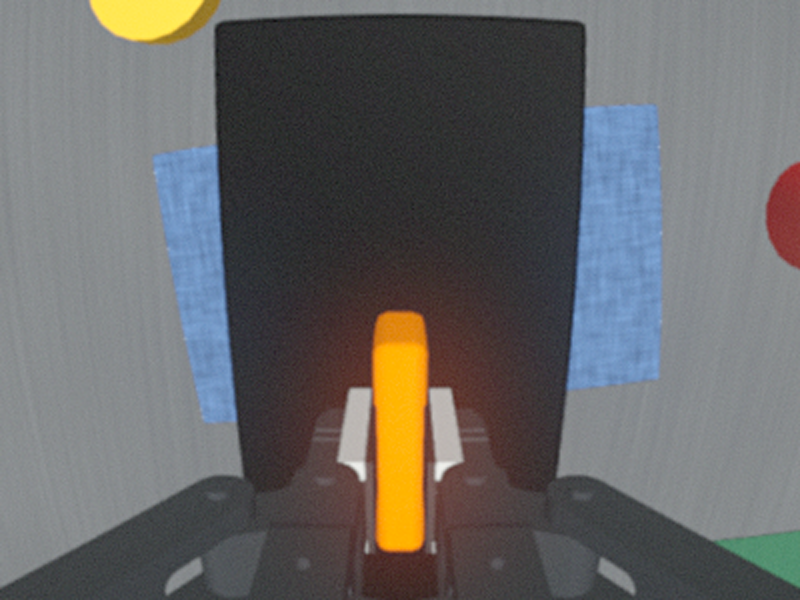

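The cover is held level and square, with the bar top spanning rows 345–548 and the plate's front edge at row 20.

```bash
python3 - <<'E'
from h import *
c=load("wv2");p,M=tool()
for u,v,dz in[(280,232.5,.0144),(280,334,.0144),(280,70,-.0116)]: print(M.T@(w(c,u,v,p[2]+dz)-p)*1000)
E
```

```text
[ 25.5349  -0.72   -14.4056]
[-28.262   -0.6299 -14.3939]
[95.4962 -0.7927 11.5792]
```

```bash
python3 -m creep '[[32.5,18,0,0,0],[32.5,18,0,0,0],[32.5,18,0,0,0],[32.5,18,0,0,0],[32.5,18,0,0,0],[32.5,18,0,0,0],[32.5,18,0,0,0],[32.5,18,0,0,0]]' && python3 -m creep '[[32.5,18,0,0,0],[0,0,0,0,0],[0,0,0,0,0],[0,0,10,0,0],[0,0,0,0,0],[0,0,0,0,0],[0,0,0,0,0]]';python3 - <<'E'
from h import *
t=PC+.002*np.array([-.029,1])+.0007*np.array([1,.029]);print(t)
to(*t,.0996,PY)
E
```

```text
time_s: 24.78
position: [0.6114, -0.0408, 0.1559]
orientation: [2.187, 2.255, 0.0]
wrist_force: [0.3, -0.3, -3.2]
opening: 0.126
gripper_force: 60.6
time_s: 25.37
position: [0.6273, -0.0108, 0.1454]
orientation: [-2.188, -2.254, 0.001]
wrist_force: [0.3, 0.2, -2.6]
opening: 0.123
gripper_force: 60.5
[ 0.6289 -0.0098]
shift [ 1.   1.7 45.8] turn 0.001 tool-x ang 1.601 y-ang 0.030 tilt 0.001 t 25.3667 j6 -0.22452346383525304
```

```bash
python3 -m creep '[[1,1.7,15,0,0],[0,0,15,0,0],[0,0,5,0,0],[0,0,4,0,0],[0,0,3,0,0],[0,0,3,0,0],[0,0,0,0,0],[0,0,0,0,0]]';python3 - <<'E'
from h import *
to(.6289,-.0098,.0996,PY)
E
```

```text
time_s: 26.03
position: [0.6298, -0.0085, 0.1011]
orientation: [2.185, 2.256, 0.001]
wrist_force: [-0.4, 0.3, -2.7]
opening: 0.12
gripper_force: 60.5
shift [-1.2 -0.9  1.5] turn 0.003 tool-x ang 1.603 y-ang 0.032 tilt 0.001 t 26.0333 j6 -0.22236277630800927
```

```bash
python3 -m creep '[[-1,-0.8,2,0,0],[0,0,0,0,0],[0,0,0,0,0]]' && python3 -m creep '[[0,0,0,0,0.3],[0,0,0,0,0.3],[0,0,0,0,0.3],[0,0,0,0,0.3],[0,0,-20,0,0.3],[0,0,-30,0,0.3],[0,0,-20,0,0],[0,0,0,0,0]]' && python3 -m creep '[[0,0,0,0,0],[0,0,0,0,0],[0,0,0,0,0]]';python3 - <<'E'
from h import *
c=snap("wrist","wv3")
a=c["pixels"][30:330,60:460];b=snap("side","sv3")["pixels"][160:260,195:335]
o=np.zeros((390,800,3),np.uint8);o[:,:520]=cv2.resize(a,(520,390),interpolation=2);o[:200,520:]=cv2.resize(b,(280,200));cv2.imwrite("pics/wv3b.png",o)
to(.548,-.090,.08)
E
```

```text
time_s: 26.28
position: [0.6296, -0.0095, 0.0996]
orientation: [2.184, 2.255, 0.002]
wrist_force: [1.6, 0.1, 1.5]
opening: 0.124
gripper_force: 61.2
time_s: 26.95
position: [0.6316, -0.01, 0.1739]
orientation: [2.18, 2.252, 0.007]
wrist_force: [0.9, -0.2, 0.7]
opening: 0.026
gripper_force: 0.0
time_s: 27.2
position: [0.6278, -0.0093, 0.1671]
orientation: [-2.184, -2.255, 0.003]
wrist_force: [-0.2, -0.2, 0.3]
opening: 0.002
gripper_force: 0.0
shift [-78.1 -82.3  87.3]  tool-x ang 1.603 y-ang 0.032 tilt 0.003 t 27.3 j6 -0.2241757498860092
```

View pics/wv3b.png

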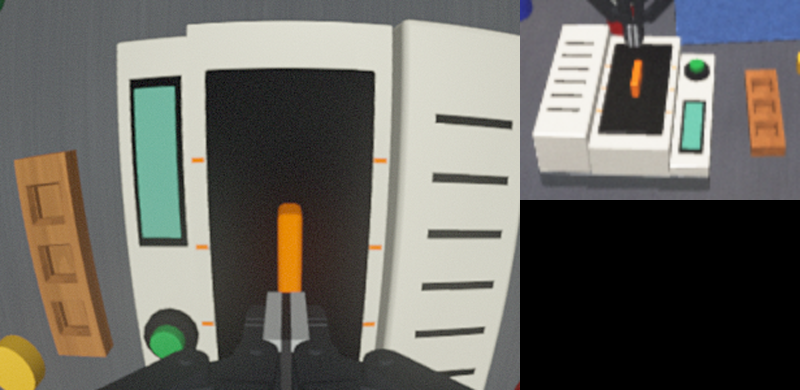

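The cover is seated symmetrically in the opening. The button cap top is at about (167,341) in the left half, and I'll triangulate it against the earlier view.

```bash
python3 - <<'E'
from h import *
a=load("wph");b=load("wv3")
for z in(.054,.058,.062,.066): print(z,w(a,427*.7,130*.7,z)[:2],w(b,60+167*.769,30+341*.769,z)[:2])
E
```

```text
0.054 [ 0.5487 -0.0906] [ 0.544  -0.0953]
0.058 [ 0.5483 -0.0903] [ 0.5452 -0.0928]
0.062 [ 0.548  -0.0901] [ 0.5465 -0.0903]
0.066 [ 0.5477 -0.0899] [ 0.5478 -0.0878]
```

```bash
python3 -m creep '[[-26.2,-27.7,0,0,0],[-26.2,-27.7,0,0,0],[-26.2,-27.7,0,0,0],[0,0,35,0,0],[0,0,35,0,0],[0,0,0,0,0],[0,0,0,0,0]]';python3 - <<'E'
from h import *
to(.547,-.090,.062)
E
```

```text
time_s: 27.88
position: [0.5464, -0.0902, 0.0969]
orientation: [-2.182, -2.252, 0.004]
wrist_force: [-0.9, 0.1, 1.0]
opening: 0.001
gripper_force: 0.0
shift [ 0.1  0.8 34.9]  tool-x ang 1.602 y-ang 0.032 tilt 0.006 t 27.8833 j6 -0.3966724047758484
```

```bash
python3 -m creep '[[0,0,15,0,0],[0,0,10,0,0],[0,0,8,0,0],[0,0,4,0,0],[0,0,3,0,0],[0,0,0,0,0]]' && python3 -m creep '[[0,0,3,0,0],[0,0,0,0,0],[0,0,0,0,0]]'
```

```text
time_s: 28.38
position: [0.5499, -0.0908, 0.0654]
orientation: [2.181, 2.255, 0.002]
wrist_force: [-12.9, 3.6, 41.8]
opening: 0.001
gripper_force: 21.3
time_s: 28.63
position: [0.5501, -0.0909, 0.065]
orientation: [2.179, 2.254, 0.003]
wrist_force: [-20.8, 6.1, 63.3]
opening: 0.005
gripper_force: 31.5
```

```bash
python3 -m creep '[[0,0,-20,0,0],[0,0,-5,0,0],[0,0,0,0,0],[0,0,0,0,0],[0,0,0,0,0]]';python3 - <<'E'
from h import *
c=snap("wrist","wb1");snap("side","sb1");snap("scene","scb1");to(.547,-.09,.075)
E
python3 -m creep '[[-0.5,-1,7,0,0],[0,0,0,0,0],[0,0,0,0,0]]'; for i in 1; do python3 -m creep '[[0,0,2,0,0],[0,0,0,0,0],[0,0,0,0,0]]'; python3 -m creep '[[0,0,2,0,0],[0,0,0,0,0],[0,0,0,0,0]]';python3 -m creep '[[0,0,2,0,0],[0,0,0,0,0],[0,0,0,0,0]]';python3 -m creep '[[0,0,2,0,0],[0,0,0,0,0],[0,0,0,0,0]]'; done
```

```text
time_s: 29.05
position: [0.5477, -0.0904, 0.0798]
orientation: [-2.184, -2.256, 0.001]
wrist_force: [-0.3, -0.5, 0.0]
opening: -0.004
gripper_force: 0.0
shift [ 0.4 -0.5  4.4]  tool-x ang 1.603 y-ang 0.032 tilt 0.003 t 29.2 j6 -0.3966750086957853
time_s: 29.45
position: [0.5467, -0.0911, 0.0727]
orientation: [-2.185, -2.255, 0.001]
wrist_force: [-0.4, 0.8, 0.4]
opening: 0.003
gripper_force: 0.0
time_s: 29.7
position: [0.5472, -0.0912, 0.0717]
orientation: [-2.185, -2.257, 0.0]
wrist_force: [-1.1, 0.1, 1.6]
opening: -0.005
gripper_force: 0.8
time_s: 29.95
position: [0.5473, -0.0913, 0.0698]
orientation: [2.185, 2.257, 0.0]
wrist_force: [-0.0, -0.4, 2.9]
opening: 0.002
gripper_force: 1.3
time_s: 30.2
position: [0.5474, -0.0913, 0.0678]
orientation: [2.185, 2.257, 0.0]
wrist_force: [-1.7, -0.4, 4.3]
opening: -0.002
gripper_force: 1.9
time_s: 30.45
position: [0.5474, -0.0913, 0.066]
orientation: [2.185, 2.257, 0.0]
wrist_force: [-2.2, 0.6, 5.8]
opening: 0.002
gripper_force: 3.4
```

The force ramps like a 5 N spring over 6 mm, so the button went fully down. Next I'll lift and check the cover before grasping it, in case it was knocked.

```bash
cat >> h.py <<'E'
def bar(f,ztop):
    "orange bar top centre, long-axis angle, size"
    c=load(f);h=cv2.cvtColor(c["pixels"],cv2.COLOR_BGR2HSV)
    m=cv2.inRange(h,(8,170,120),(22,255,255));m=cv2.morphologyEx(m,cv2.MORPH_OPEN,np.ones((3,3)))
    ct=max(cv2.findContours(m,0,1)[0],key=cv2.contourArea)[:,0,:].astype(float)
    P=np.array([w(c,u,v,ztop)[:2]*1000 for u,v in ct],np.float32)
    (x,y),(a,b),_=r=cv2.minAreaRect(P);B=cv2.boxPoints(r)
    e=max([B[1]-B[0],B[2]-B[1]],key=np.linalg.norm);g=np.arctan2(e[1],e[0])
    print("bar",x/1000,y/1000,"size",a,b,"long ang",(g+np.pi/2)%np.pi-np.pi/2,"px",ct.mean(0))
    return x/1000,y/1000,g
E
python3 -m creep '[[0,0,-30,0,0],[0,0,-40,0,0],[0,0,-40,0,0.3],[0,27,0,0,0.4],[0,27,0,0,0.4],[0,27,0,0,0.4],[0,0,0,0,0.4],[0,0,0,0,0.4]]';python3 - <<'E'
from h import *
snap("wrist","wv4");x,y,g=bar("wv4",.114);to(x,y,.1,g+np.pi/2)
E
```

```text
time_s: 31.12
position: [0.6286, -0.0884, 0.1743]
orientation: [-2.184, -2.256, 0.001]
wrist_force: [-0.3, -0.1, -0.0]
opening: 0.4
gripper_force: 0.0
bar 0.8172122802734375 -0.07418734741210938 size 55.75856399536133 75.67332458496094 long ang -0.30358386 px [514.8673 216.2559]
shift [  7.9 190.1  73.9] turn -1.235 tool-x ang 1.603 y-ang 0.032 tilt 0.002 t 31.1667 j6 -0.34793194585977943
```

```bash
python3 - <<'E'
s=open("h.py").read()
s=s.replace("""    ct=max(cv2.findContours(m,0,1)[0],key=cv2.contourArea)[:,0,:].astype(float)
    P=np.array([w(c,u,v,ztop)[:2]*1000 for u,v in ct],np.float32)
    (x,y),(a,b),_=r=cv2.minAreaRect(P);B=cv2.boxPoints(r)
""","""    for ct in cv2.findContours(m,0,1)[0]:
        ct=ct[:,0,:].astype(float);P=np.array([w(c,u,v,ztop)[:2]*1000 for u,v in ct],np.float32)
        (x,y),(a,b),_=r=cv2.minAreaRect(P);B=cv2.boxPoints(r)
        if 46<max(a,b)<75 and 8<min(a,b)<26: break
    else: raise SystemExit("no bar")
""")
open("h.py","w").write(s)
E
python3 - <<'E'
from h import *
x,y,g=bar("wv4",.114);to(x,y,.1,g+np.pi/2)
E
```

```text
bar 0.628157470703125 -0.011734453201293946 size 11.703506469726562 55.27546310424805 long ang -1.5330724 px [284.8905 111.2388]
shift [76.5  3.2 74.4] turn -0.005 tool-x ang 1.603 y-ang 0.032 tilt 0.002 t 31.1667 j6 -0.34793194585977943
```

```bash
python3 -m creep '[[38,1.6,0,-0.005,0.4],[38,1.6,0,0,0.4],[0,0,0,0,0.4],[0,0,30,0,0.4],[0,0,28,0,0.4],[0,0,15,0,0.4],[0,0,0,0,0.4],[0,0,0,0,0.4]]' && python3 -m creep '[[0,0,0,0,0],[0,0,0,0,0],[0,0,0,0,0],[0,0,0,0,0],[0,0,0,0,0],[0,0,-10,0,0],[0,0,-20,0,0],[0,0,-30,0,0]]' && python3 -m creep '[[0,0,-5,0,0],[0,0,0,0,0],[0,0,0,0,0]]';python3 - <<'E'
from h import *
to(.476,-.307,.15)
E
```

```text
time_s: 31.83
position: [0.6273, -0.0126, 0.102]
orientation: [-2.179, -2.26, 0.002]
wrist_force: [-1.0, 0.8, 0.3]
opening: 0.403
gripper_force: 0.0
time_s: 32.5
position: [0.6266, -0.0122, 0.1607]
orientation: [-2.176, -2.258, 0.006]
wrist_force: [0.6, 0.9, -2.8]
opening: 0.119
gripper_force: 60.2
time_s: 32.75
position: [0.6286, -0.0125, 0.1674]
orientation: [-2.18, -2.262, -0.0]
wrist_force: [0.2, 0.6, -2.8]
opening: 0.119
gripper_force: 60.3
shift [-288.7 -163.4   17.4]  tool-x ang 1.608 y-ang 0.037 tilt 0.000 t 32.75 j6 -0.23411082467785502
```

```bash
python3 -m creep '[[-32,-17.9,0,0,0],[-32,-17.9,0,0,0],[-32,-17.9,0,0,0],[-32,-17.9,0,0,0],[-32,-17.9,0,0,0],[-32,-17.9,0,0,0],[-32,-17.9,0,0,0],[-32,-17.9,0,0,0]]' && python3 -m creep '[[-32,-17.9,0,0,0],[0,0,0,0.124,0],[0,0,0,0.124,0],[0,0,0,0.124,0],[0,0,0,0.124,0],[0,0,0,0.124,0],[0,0,0,0.124,0],[0,0,0,0.124,0]]' && python3 -m creep '[[0,0,10,0.124,0],[0,0,20,0.124,0],[0,0,20,0.124,0],[0,0,20,0.124,0],[0,0,20,0.124,0],[0,0,0,0,0],[0,0,0,0,0]]';python3 - <<'E'
from h import *
to(.478,-.307,.031,.13+np.pi/2)
E
```

```text
time_s: 33.42
position: [0.4931, -0.2742, 0.1656]
orientation: [-2.177, -2.26, 0.0]
wrist_force: [0.6, 0.9, -1.9]
opening: 0.115
gripper_force: 60.2
time_s: 34.08
position: [0.4774, -0.3054, 0.1654]
orientation: [-2.929, -1.125, 0.003]
wrist_force: [-0.0, -0.1, -1.7]
opening: 0.116
gripper_force: 60.2
time_s: 34.67
position: [0.4769, -0.3048, 0.0753]
orientation: [-3.131, -0.194, 0.006]
wrist_force: [0.4, -0.2, -2.0]
opening: 0.116
gripper_force: 60.2
shift [ 1.   2.5 44.3] turn -0.007 tool-x ang 0.123 y-ang -1.447 tilt 0.006 t 34.6667 j6 0.6814763589654904
```

```bash
python3 -m creep '[[0,2,20,0,0],[0,0,15,0,0],[0,0,5,0,0],[0,0,3,0,0],[0,0,1.5,0,0],[0,0,0,0,0],[0,0,0,0,0]]'; python3 -m creep '[[0,0,1,0,0],[0,0,0,0,0],[0,0,0,0,0]]'
```

```text
time_s: 35.25
position: [0.4793, -0.3088, 0.0342]
orientation: [3.135, 0.189, 0.002]
wrist_force: [-1.1, 0.4, -2.0]
opening: 0.117
gripper_force: 60.2
time_s: 35.5
position: [0.479, -0.3086, 0.0327]
orientation: [3.135, 0.188, 0.001]
wrist_force: [0.1, 0.4, -0.1]
opening: 0.119
gripper_force: 60.5
```

```bash
python3 -m creep '[[0,0,2,0,0],[0,0,0,0,0],[0,0,0,0,0]]' && python3 -m creep '[[0,0,0,0,0.3],[0,0,0,0,0.3],[0,0,0,0,0.3],[0,0,0,0,0.3],[0,0,-30,0,0.4],[0,0,-40,0,0.4],[0,0,-40,0,0.4],[0,0,-30,0,0.4]]' && python3 -m creep '[[-35,0,0,0,0.4],[-35,0,0,0,0.4],[0,0,0,0,0.4],[0,0,0,0,0.4],[0,0,0,0,0.4]]';python3 - <<'E'
from h import *
snap("wrist","wv5");bar("wv5",.042);c=snap("side","s5")
h=cv2.cvtColor(c["pixels"],cv2.COLOR_BGR2HSV)
# ruby last seen at ch0 ... hover for grasp
place(PC,PY,0,(-2.7,.85),.17)
E
```

```text
time_s: 35.75
position: [0.479, -0.3086, 0.0327]
orientation: [3.135, 0.189, 0.002]
wrist_force: [-4.9, 3.7, 15.8]
opening: 0.117
gripper_force: 62.5
time_s: 36.42
position: [0.4792, -0.3088, 0.173]
orientation: [3.134, 0.188, 0.002]
wrist_force: [0.8, -0.7, 0.7]
opening: 0.396
gripper_force: 0.0
time_s: 36.83
position: [0.4094, -0.317, 0.1702]
orientation: [3.136, 0.187, 0.001]
wrist_force: [0.6, -0.3, -0.4]
opening: 0.4
gripper_force: 0.0
bar 0.487285888671875 -0.2740992431640625 size 55.63121795654297 13.445111274719238 long ang 0.10873878 px [238.8431 105.2157]
target [0.6295 0.0391]
shift [ 260.6 -327.     0.1] turn 0.091 tool-x ang 0.120 y-ang -1.451 tilt 0.000 t 36.9333 j6 0.5768666573196329
```

The cover now reads (0.487,-0.274), about 3 cm from where I released it, so it has been knocked. I'll cross-check with the other cameras.

```bash
python3 - <<'E'
from h import *
for n in("side","scene"):
    snap(n,"k"+n)
    try: bar("k"+n,.042)
    except SystemExit as e: print(n,e)
snap("wrist","kw");bar("kw",.042);bar("kw",.05)
c=load("kw");h=cv2.cvtColor(c["pixels"],cv2.COLOR_BGR2HSV)
m=cv2.inRange(c["pixels"],(0,0,0),(48,48,48))
for ct in cv2.findContours(m,0,1)[0]:
    if cv2.contourArea(ct)>3000:
        P=np.array([w(c,u,v,.016)[:2]*1000 for u,v in ct[:,0,:]],np.float32);print(cv2.minAreaRect(P),ct[:,0].mean(0))
cv2.imwrite("pics/kwb.png",cv2.resize(c["pixels"],(700,525)))
E
```

```text
bar -0.2764519958496094 -0.21326040649414063 size 56.62448501586914 10.85358715057373 long ang 1.1067487 px [543.125 183.625]
scene no bar
bar 0.48686737060546875 -0.27410809326171875 size 55.51872634887695 14.20106315612793 long ang 0.111638784 px [239.4967 105.7451]
bar 0.4867431335449219 -0.2751123046875 size 53.87637710571289 13.780973434448242 long ang 0.111638665 px [239.4967 105.7451]
((127.98430633544922, -351.9549560546875), (169.6240234375, 492.90057373046875), 6.9787187576293945) [283.636  393.9981]
((447.36993408203125, -273.9067687988281), (103.85955810546875, 78.46324157714844), 7.181706428527832) [232.0112 153.0665]
```

```bash
python3 -m creep '[[23.7,-29.7,0,0,0.4],[23.7,-29.7,0,0,0.4],[23.7,-29.7,0,0,0.4],[23.7,-29.7,0,0,0.4],[23.7,-29.7,0,0,0.4],[23.7,-29.7,0,0,0.4],[23.7,-29.7,0,0,0.4],[23.7,-29.7,0,0,0.4]]' && python3 -m creep '[[23.7,-29.7,0,0,0.4],[23.7,-29.7,0,0,0.4],[23.7,-29.7,0,0,0.4],[0,0,0,0.091,0.4],[0,0,0,0,0.4],[0,0,20,0,0.4],[0,0,0,0,0.4],[0,0,0,0,0.4]]';python3 - <<'E'
from h import *
to(.6295,.0385,.052,PY+np.pi/2)
E
```

```text
time_s: 37.75
position: [0.5701, -0.0559, 0.1699]
orientation: [-3.136, -0.189, 0.0]
wrist_force: [0.3, -0.9, -0.3]
opening: 0.401
gripper_force: 0.0
time_s: 38.42
position: [0.6277, 0.0383, 0.1489]
orientation: [-3.141, -0.047, 0.006]
wrist_force: [0.4, -1.1, 0.1]
opening: 0.4
gripper_force: 0.0
shift [ 2.2 -0.1 96.9] turn 0.001 tool-x ang 0.030 y-ang -1.541 tilt 0.004 t 38.4167 j6 1.4251497125491925
```

```bash
python3 -m creep '[[1.5,0,30,0,0.4],[0,0,30,0,0.4],[0,0,20,0,0.4],[0,0,10,0,0.4],[0,0,5,0,0.4],[0,0,0,0,0.4],[0,0,0,0,0.4]]' && python3 -m creep '[[0,0,0,0,0],[0,0,0,0,0],[0,0,0,0,0],[0,0,0,0,0]]'; python3 - <<'E'
from h import *
to(.6295,.0385,.052,PY+np.pi/2)
E
```

```text
time_s: 39.0
position: [0.6315, 0.0385, 0.0566]
orientation: [3.141, 0.045, 0.003]
wrist_force: [0.4, 0.3, 0.7]
opening: 0.403
gripper_force: 0.0
time_s: 39.33
position: [0.632, 0.0386, 0.0572]
orientation: [3.141, 0.045, 0.006]
wrist_force: [-0.2, -0.8, 5.9]
opening: 0.265
gripper_force: 60.1
shift [-2.5 -0.   5.2] turn -0.000 tool-x ang 0.029 y-ang -1.542 tilt 0.004 t 39.3333 j6 1.4271876745258556
```

```bash
python3 -m creep '[[0,0,-20,0,0],[0,0,-40,0,0],[0,0,-35,0,0],[0,0,0,-0.063,0],[0,0,0,0,0],[0,0,0,0,0]]';python3 - <<'E'
from h import *
place(RC,RY,0,(-5,.4),.1)
E
```

```text
time_s: 39.83
position: [0.6301, 0.039, 0.1502]
orientation: [-3.138, -0.142, 0.0]
wrist_force: [-0.4, -0.9, -1.3]
opening: 0.258
gripper_force: 59.5
target [ 0.4414 -0.0034]
shift [-191.7   25.1   50.2] turn -0.001 tool-x ang 0.090 y-ang -1.480 tilt 0.000 t 39.8333 j6 1.3656933246105885
```

```bash
python3 -m creep '[[-38,5,0,0,0],[-38,5,0,0,0],[-38,5,0,0,0],[-38,5,0,0,0],[-38,5,0,0,0],[0,0,0,0,0],[0,0,30,0,0],[0,0,30,0,0]]' && python3 -m creep '[[0,0,0,0,0],[0,0,0,0,0],[0,0,0,0,0]]';python3 - <<'E'
from h import *
c=snap("wrist","wk1");place(RC,RY,0,(-5,.4),.0342)
p,M=tool()
u,v=proj(c,p+M@[0,0,-.015])[0].round().astype(int);print(u,v)
d=c["pixels"][v-105:v+45,u-60:u+140];d=cv2.resize(d,(800,600),interpolation=2);cv2.imwrite("pics/wk1b.png",d)
E
```

```text
time_s: 40.5
position: [0.4438, -0.0037, 0.09]
orientation: [3.138, 0.14, 0.005]
wrist_force: [0.6, 0.4, -0.5]
opening: 0.261
gripper_force: 59.5
time_s: 40.75
position: [0.4437, -0.0034, 0.0904]
orientation: [-3.138, -0.143, 0.002]
wrist_force: [0.4, -0.4, 0.9]
opening: 0.265
gripper_force: 59.4
target [ 0.4414 -0.0034]
shift [-3.  -0.5 56.8] turn 0.000 tool-x ang 0.092 y-ang -1.479 tilt 0.001 t 40.8 j6 1.2192804606079963
279 284
```

View pics/wk1b.png

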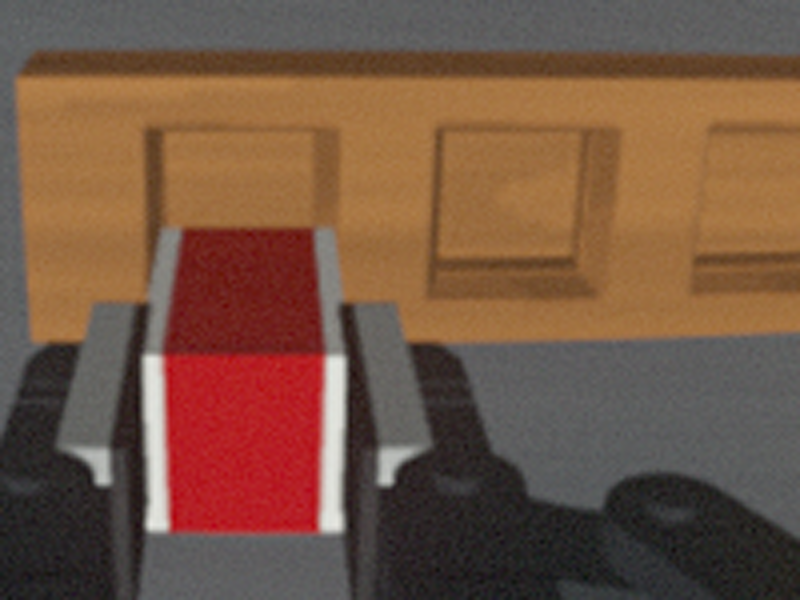

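The ruby block is held square over rack hole 0. Block corners are (143,353), (347,353), (147,532), (343,532), (160,230), (333,230), and the hole 1 mouth is (440,128), (620,128), (597,297), (430,293).

```bash
python3 - <<'E'
from h import *
held("wk1",219,179,np.array([(143,353),(347,353),(147,532),(343,532),(160,230),(333,230)])*1.25)
c=load("wk1");P=np.array([w(c,219+u/4,179+v/4,.02)[:2] for u,v in [(440,128),(620,128),(597,297),(430,293)]]);print(P,P.mean(0),"expected hole1",RC)
E
```

```text
underside centre in tool mm [-6.8229  0.6261 29.6919] ang [-0.0032 -0.0163 -0.0063] rms 0.5218951541415314
[[ 0.4554 -0.0367]
 [ 0.4584 -0.069 ]
 [ 0.426  -0.0707]
 [ 0.4245 -0.0393]] [ 0.4411 -0.0539] expected hole1 [ 0.441 -0.054]
```

```bash
python3 -m creep '[[-2,-0.5,15,0,0],[0,0,15,0,0],[0,0,8,0,0],[0,0,6,0,0],[0,0,5,0,0],[0,0,4,0,0],[0,0,0,0,0],[0,0,0,0,0]]'; python3 - <<'E'
from h import *
place(RC,RY,0,(-6,.5),.0342)
E
```

```text
time_s: 41.47
position: [0.4418, -0.0032, 0.0374]
orientation: [3.138, 0.144, 0.0]
wrist_force: [0.6, -0.6, 0.3]
opening: 0.266
gripper_force: 59.5
target [ 0.4424 -0.0032]
shift [0.6 0.  3.2] turn 0.000 tool-x ang 0.092 y-ang -1.479 tilt 0.000 t 41.4667 j6 1.2183053794797916
```

```bash
python3 -m creep '[[0,0,1.5,0,0],[0,0,1.5,0,0],[0,0,0,0,0],[0,0,0,0,0]]' && python3 -m creep '[[0,0,0.5,0,0],[0,0,0,0,0],[0,0,0,0,0]]'
```

```text
time_s: 41.8
position: [0.4416, -0.0031, 0.0343]
orientation: [3.138, 0.144, 0.0]
wrist_force: [-0.1, -0.2, -0.2]
opening: 0.261
gripper_force: 59.5
time_s: 42.05
position: [0.4417, -0.0032, 0.0342]
orientation: [3.138, 0.144, 0.001]
wrist_force: [-1.1, 0.3, 6.0]
opening: 0.262
gripper_force: 60.1
```

Contact with the hole floor is at TCP z 0.0342, as expected. Releasing, then going back for green.

```bash
python3 -m creep '[[0,0,0,0,0.4],[0,0,0,0,0.4],[0,0,0,0,0.4],[0,0,-25,0,0.4],[0,0,-35,0,0.4],[0,0,-40,0,0.4],[0,0,-20,0.063,0.4],[0,0,0,0,0.4]]';python3 - <<'E'
from h import *
snap("wrist","wk2");to(.6300,-.0108,.15,PY+np.pi/2)
E
```

```text
time_s: 42.72
position: [0.4447, -0.0039, 0.1584]
orientation: [3.139, 0.041, 0.014]
wrist_force: [1.5, 0.1, -0.1]
opening: 0.4
gripper_force: 0.0
shift [186.3  12.6   7.1] turn -0.000 tool-x ang 0.029 y-ang -1.542 tilt 0.006 t 42.7667 j6 1.2814500164608977
```

```bash
python3 -m creep '[[37.4,2.4,0,0,0.4],[37.4,2.4,0,0,0.4],[37.4,2.4,0,0,0.4],[37.4,2.4,0,0,0.4],[37.4,2.4,0,0,0.4],[0,0,0,0,0.4],[0,0,20,0,0.4],[0,0,0,0,0.4]]' && python3 -m creep '[[0,0,0,0,0.4],[0,0,0,0,0.4]]';python3 - <<'E'
from h import *
to(.6300,-.0108,.054,PY+np.pi/2)
E
```

```text
time_s: 43.43
position: [0.626, -0.0093, 0.128]
orientation: [-3.139, -0.046, 0.014]
wrist_force: [-1.4, -0.1, -0.9]
opening: 0.401
gripper_force: 0.0
time_s: 43.6
position: [0.6278, -0.0096, 0.1331]
orientation: [-3.141, -0.046, 0.003]
wrist_force: [-0.7, -0.3, 0.6]
opening: 0.401
gripper_force: 0.0
shift [ 2.3  1.3 79.1] turn 0.000 tool-x ang 0.029 y-ang -1.542 tilt 0.002 t 43.6 j6 1.3490309584184155
```

```bash
python3 -m creep '[[0,1,30,0,0.4],[0,0,25,0,0.4],[0,0,15,0,0.4],[0,0,9,0,0.4],[0,0,0,0,0.4],[0,0,0,0,0.4]]' && python3 -m creep '[[0,0,0,0,0],[0,0,0,0,0],[0,0,0,0,0],[0,0,0,0,0]]'; python3 - <<'E'
from h import *
to(.6300,-.0108,.054,PY+np.pi/2)
E
python3 -m creep '[[0,0,-20,0,0],[0,0,-40,0,0],[0,0,-35,0,0],[0,0,0,-0.063,0],[0,0,0,0,0],[0,0,0,0,0]]'; python3 - <<'E'
from h import *
place(RC,RY,1,(-3.5,.5),.1)
E
```

```text
time_s: 44.1
position: [0.6291, -0.0108, 0.0555]
orientation: [3.141, 0.045, 0.001]
wrist_force: [0.3, 0.2, 0.6]
opening: 0.4
gripper_force: 0.0
time_s: 44.43
position: [0.6302, -0.011, 0.0566]
orientation: [3.141, 0.045, 0.005]
wrist_force: [-0.6, -0.4, 5.8]
opening: 0.266
gripper_force: 60.9
shift [-0.2 -0.2  2.6] turn -0.000 tool-x ang 0.029 y-ang -1.542 tilt 0.004 t 44.4333 j6 1.3477948229241115
time_s: 44.93
position: [0.6285, -0.0107, 0.1497]
orientation: [-3.138, -0.142, 0.0]
wrist_force: [0.2, 0.2, -1.3]
opening: 0.265
gripper_force: 60.0
target [ 0.4444 -0.0532]
shift [-187.1   25.7   49.7] turn -0.001 tool-x ang 0.090 y-ang -1.480 tilt 0.000 t 44.9333 j6 1.286269948728983
```

```bash
python3 -m creep '[[-37.6,5.1,0,0,0],[-37.6,5.1,0,0,0],[-37.6,5.1,0,0,0],[-37.6,5.1,0,0,0],[-37.6,5.1,0,0,0],[0,0,0,0,0],[0,0,30,0,0],[0,0,30,0,0]]' && python3 -m creep '[[0,0,0,0,0],[0,0,0,0,0],[0,0,0,0,0]]';python3 - <<'E'
from h import *
place(RC,RY,1,(-2.5,.5),.0345)
E
```

```text
time_s: 45.6
position: [0.4439, -0.0537, 0.0895]
orientation: [3.137, 0.14, 0.004]
wrist_force: [-0.6, -0.4, -1.0]
opening: 0.267
gripper_force: 60.0
time_s: 45.85
position: [0.444, -0.0533, 0.0899]
orientation: [-3.138, -0.143, 0.002]
wrist_force: [0.0, -0.7, -0.6]
opening: 0.262
gripper_force: 60.0
target [ 0.4434 -0.0533]
shift [-0.5 -0.1 55.4] turn -0.000 tool-x ang 0.091 y-ang -1.480 tilt 0.001 t 45.85 j6 1.1096385361493384
```

```bash
python3 -m creep '[[-0.5,0,15,0,0],[0,0,15,0,0],[0,0,8,0,0],[0,0,6,0,0],[0,0,5,0,0],[0,0,4,0,0],[0,0,0,0,0],[0,0,0,0,0]]' && python3 -m creep '[[0,0,1,0,0],[0,0,1.5,0,0],[0,0,0,0,0],[0,0,0,0,0]]'
```

```text
time_s: 46.52
position: [0.4431, -0.0533, 0.0367]
orientation: [-3.138, -0.144, 0.001]
wrist_force: [-2.3, 0.2, -1.7]
opening: 0.265
gripper_force: 60.1
time_s: 46.85
position: [0.4432, -0.0534, 0.0341]
orientation: [-3.138, -0.144, 0.001]
wrist_force: [-2.7, -0.0, 0.7]
opening: 0.265
gripper_force: 60.2
```

```bash
python3 -m creep '[[0,0,0.8,0,0],[0,0,0,0,0],[0,0,0,0,0]]' && python3 -m creep '[[0,0,0,0,0.4],[0,0,0,0,0.4],[0,0,0,0,0.4],[0,0,-25,0,0.4],[0,0,-35,0,0.4],[0,0,-40,0,0.4],[0,0,-20,0.063,0.4],[0,0,0,0,0.4]]';python3 - <<'E'
from h import *
snap("wrist","wk3");to(.6300,-.0614,.15,PY+np.pi/2)
E
```

```text
time_s: 47.1
position: [0.4432, -0.0534, 0.0337]
orientation: [-3.138, -0.144, 0.001]
wrist_force: [-5.2, -0.1, 5.6]
opening: 0.256
gripper_force: 60.8
time_s: 47.77
position: [0.4473, -0.0547, 0.1584]
orientation: [3.137, 0.041, 0.016]
wrist_force: [1.1, 0.3, 0.5]
opening: 0.398
gripper_force: 0.0
shift [183.8  12.5   7.3] turn -0.000 tool-x ang 0.029 y-ang -1.542 tilt 0.007 t 47.8167 j6 1.1716436164120976
```

```bash
python3 -m creep '[[37.4,2.3,0,0,0.4],[37.4,2.3,0,0,0.4],[37.4,2.3,0,0,0.4],[37.4,2.3,0,0,0.4],[37.4,2.3,0,0,0.4],[0,0,0,0,0.4],[0,0,20,0,0.4],[0,0,0,0,0.4]]' && python3 -m creep '[[0,0,0,0,0.4],[0,0,0,0,0.4]]';python3 - <<'E'
from h import *
to(.6300,-.0614,.054,PY+np.pi/2)
E
```

```text
time_s: 48.48
position: [0.6283, -0.0588, 0.1278]
orientation: [-3.139, -0.047, 0.013]
wrist_force: [-1.1, -0.0, -0.7]
opening: 0.4
gripper_force: 0.0
time_s: 48.65
position: [0.6299, -0.0594, 0.1329]
orientation: [-3.141, -0.045, 0.002]
wrist_force: [0.6, -1.1, 0.7]
opening: 0.399
gripper_force: 0.0
shift [ 0.1  2.  78.9] turn -0.000 tool-x ang 0.029 y-ang -1.542 tilt 0.002 t 48.65 j6 1.2717664327833578
```

```bash
python3 -m creep '[[-1,1.5,30,0,0.4],[0,0,25,0,0.4],[0,0,15,0,0.4],[0,0,9,0,0.4],[0,0,0,0,0.4],[0,0,0,0,0.4]]' && python3 -m creep '[[0,0,0,0,0],[0,0,0,0,0],[0,0,0,0,0],[0,0,0,0,0]]' && python3 -m creep '[[0,0,-20,0,0],[0,0,-40,0,0],[0,0,-35,0,0],[0,0,0,-0.063,0],[0,0,0,0,0],[0,0,0,0,0]]'; python3 - <<'E'
from h import *
place(RC,RY,2,(-2.5,.5),.1)
E
```

```text
time_s: 49.15
position: [0.6301, -0.0612, 0.0553]
orientation: [3.141, 0.045, 0.001]
wrist_force: [0.5, 0.1, 1.3]
opening: 0.4
gripper_force: 0.0
time_s: 49.48
position: [0.6311, -0.0614, 0.0563]
orientation: [3.14, 0.045, 0.005]
wrist_force: [-0.4, -0.8, 6.5]
opening: 0.264
gripper_force: 60.0
time_s: 49.98
position: [0.6294, -0.0609, 0.1494]
orientation: [-3.138, -0.142, 0.0]
wrist_force: [-0.9, -0.5, -1.0]
opening: 0.262
gripper_force: 59.9
target [ 0.448  -0.1031]
shift [-184.4   25.6   49.4] turn -0.001 tool-x ang 0.090 y-ang -1.480 tilt 0.000 t 49.9833 j6 1.2078130126323308
```

```bash
python3 -m creep '[[-37,5.1,0,0,0],[-37,5.1,0,0,0],[-37,5.1,0,0,0],[-37,5.1,0,0,0],[-37,5.1,0,0,0],[0,0,0,0,0],[0,0,30,0,0],[0,0,30,0,0]]' && python3 -m creep '[[0,0,0,0,0],[0,0,0,0,0],[0,0,0,0,0]]';python3 - <<'E'
from h import *
place(RC,RY,2,(-2.2,.5),.0345)
E
```

```text
time_s: 50.65
position: [0.4478, -0.1039, 0.0892]
orientation: [3.137, 0.14, 0.004]
wrist_force: [0.5, 0.2, 0.3]
opening: 0.265
gripper_force: 59.9
time_s: 50.9
position: [0.4479, -0.1033, 0.0896]
orientation: [-3.138, -0.143, 0.002]
wrist_force: [0.1, -1.0, 0.3]
opening: 0.261
gripper_force: 59.9
target [ 0.4477 -0.1031]
shift [-0.1 -0.2 55.1] turn -0.000 tool-x ang 0.091 y-ang -1.480 tilt 0.001 t 50.9 j6 1.0093549225629252
```

```bash
python3 -m creep '[[0,0,15,0,0],[0,0,15,0,0],[0,0,8,0,0],[0,0,6,0,0],[0,0,5,0,0],[0,0,4,0,0],[0,0,0,0,0],[0,0,0,0,0]]' && python3 -m creep '[[0,0,1,0,0],[0,0,1.5,0,0],[0,0,0.7,0,0],[0,0,0,0,0],[0,0,0,0,0]]'
```

```text
time_s: 51.57
position: [0.4481, -0.1035, 0.0366]
orientation: [3.138, 0.144, 0.0]
wrist_force: [0.8, 0.1, -0.4]
opening: 0.263
gripper_force: 59.9
time_s: 51.98
position: [0.4481, -0.1035, 0.0333]
orientation: [3.138, 0.144, 0.001]
wrist_force: [1.3, 1.8, 1.1]
opening: 0.258
gripper_force: 60.0
```

Release, lift, then go behind the cover and look at it.

```bash
python3 -m creep '[[0,0,0,0,0.4],[0,0,0,0,0.4],[0,0,0,0,0.4],[0,0,-25,0,0.4],[0,0,-35,0,0.4],[0,0,-40,0,0.4],[0,0,-30,0,0.4],[0,0,0,0,0.4]]' && python3 -m creep '[[-35,30,0,0,0.4],[-10,35,0,0,0.4],[0,35,0,0,0.4],[0,35,0,0,0.4],[0,30,0,0,0.4],[0,0,0,0,0.4],[0,0,0,0,0.4],[0,0,0,0,0.4]]';python3 - <<'E'
from h import *
c=snap("wrist","wv6");x,y,g=bar("wv6",.042);to(x,y,.028,g+np.pi/2)
# sample tops in rack: colour centroids at z=.047
h=cv2.cvtColor(c["pixels"],cv2.COLOR_BGR2HSV)
for n,lo,hi in(("ruby",(172,150,120),(180,255,255)),("green",(55,120,90),(75,255,255)),("cobalt",(112,130,120),(126,255,255))):
    m=cv2.inRange(h,lo,hi)
    for ct in cv2.findContours(m,0,1)[0]:
        if cv2.contourArea(ct)>60:
            P=np.array([w(c,u,v,.047)[:2]*1000 for u,v in ct[:,0]],np.float32);r=cv2.minAreaRect(P);print(n,np.round(r[0],1),np.round(r[1],1),round(r[2],1))
for k in range(3): print((RC+(1-k)*.05*np.array([-np.sin(RY),np.cos(RY)])).round(4))
E
```

```text
time_s: 52.65
position: [0.4515, -0.1051, 0.1693]
orientation: [3.133, 0.144, 0.016]
wrist_force: [1.0, -0.0, -0.5]
opening: 0.398
gripper_force: 0.0
time_s: 53.32
position: [0.4207, -0.2678, 0.1624]
orientation: [-3.136, -0.143, 0.002]
wrist_force: [-0.3, 0.2, -0.2]
opening: 0.402
gripper_force: 0.0
bar 0.487373291015625 -0.2724266357421875 size 55.259193420410156 12.748708724975586 long ang 0.10078275 px [293.3782 124.0064]
shift [ 66.   11.4 134.5] turn -0.009 tool-x ang 0.092 y-ang -1.479 tilt 0.002 t 53.3667 j6 0.688180034716617
ruby [437.7  -4.3] [22.5 14.4] 6.0
green [443.2 -53.7] [24.7 15.7] 3.3
green [551.9 -74.7] [30.4 25.1] 78.6
cobalt [ 447.6 -103.6] [25.1 17.7] 3.0
[ 0.4364 -0.0042]
[ 0.441 -0.054]
[ 0.4456 -0.1038]
```

All three samples read within about 2 mm of their rack holes. Now grasping the knocked cover at (0.487,-0.273).

```bash
python3 -m creep '[[33,5.5,0,-0.01,0.4],[33,5.5,0,0,0.4],[0,0,0,0,0.4],[0,0,40,0,0.4],[0,0,40,0,0.4],[0,0,0,0,0.4],[0,0,0,0,0.4],[0,0,0,0,0.4]]';python3 - <<'E'
from h import *
to(.487,-.273,.026,.102+np.pi/2)
E
```

```text
time_s: 54.03
position: [0.4887, -0.273, 0.0848]
orientation: [3.137, 0.161, 0.002]
wrist_force: [0.1, -0.4, 0.3]
opening: 0.398
gripper_force: 0.0
shift [-1.7 -0.2 58.8] turn 0.001 tool-x ang 0.103 y-ang -1.468 tilt 0.001 t 54.0333 j6 0.7592522272984796
```

```bash
python3 -m creep '[[-1.5,0,30,0,0.4],[0,0,18,0,0.4],[0,0,9,0,0.4],[0,0,0,0,0.4],[0,0,0,0,0.4]]' && python3 -m creep '[[0,0,0,0,0],[0,0,0,0,0],[0,0,0,0,0],[0,0,0,0,0],[0,0,0,0,0]]' && python3 -m creep '[[0,0,-10,0,0],[0,0,-25,0,0],[0,0,-35,0,0],[0,0,-35,0,0],[0,0,-30,0,0],[0,0,0,-0.124,0],[0,0,0,-0.124,0],[0,0,0,-0.124,0]]' && python3 -m creep '[[0,0,0,-0.125,0],[0,0,0,-0.125,0],[0,0,0,-0.125,0],[0,0,0,-0.125,0],[0,0,0,-0.125,0],[0,0,0,-0.125,0],[0,0,0,-0.125,0],[0,0,0,-0.125,0]]' && python3 -m creep '[[0,0,0,-0.124,0],[0,0,0,0,0],[0,0,0,0,0],[0,0,0,0,0]]';python3 - <<'E'
from h import *
c=snap("wrist","wv7");p,M=tool();x,y,g=bar("wv7",p[2]+.0125)
print("bar in tool",M.T@(np.array([x,y,0])-p)*1000,"ang rel",g-np.arctan2(M[1,0],M[0,0]))
to(.6283,-.0118,.15,PY)
E
```

```text
time_s: 54.45
position: [0.4874, -0.2741, 0.0279]
orientation: [3.136, 0.16, 0.003]
wrist_force: [0.3, -0.8, 0.2]
opening: 0.399
gripper_force: 0.0
time_s: 54.87
position: [0.4877, -0.2742, 0.0282]
orientation: [3.135, 0.16, 0.004]
wrist_force: [-0.9, 0.1, 7.3]
opening: 0.121
gripper_force: 60.8
time_s: 55.53
position: [0.4867, -0.2735, 0.1631]
orientation: [3.05, 0.746, 0.002]
wrist_force: [0.2, -0.1, -3.0]
opening: 0.121
gripper_force: 59.6
time_s: 56.2
position: [0.4864, -0.2732, 0.162]
orientation: [2.32, 2.118, 0.0]
wrist_force: [-0.1, 0.9, -2.8]
opening: 0.119
gripper_force: 59.6
time_s: 56.53
position: [0.4865, -0.2733, 0.1616]
orientation: [2.195, 2.247, 0.0]
wrist_force: [0.3, 0.2, -1.6]
opening: 0.116
gripper_force: 59.7
bar 0.4856341552734375 -0.269546875 size 11.853157043457031 62.09912872314453 long ang -1.5395498 px [279.5441 270.0037]
bar in tool [  3.8294  -0.7986 161.4914] ang rel -3.1343994147928935
shift [258.1 148.   11.5] turn -0.005 tool-x ang 1.595 y-ang 0.024 tilt 0.000 t 56.5833 j6 -0.7358167977593404
```

```bash
python3 -m creep '[[32.3,18.5,0,-0.005,0],[32.3,18.5,0,0,0],[32.3,18.5,0,0,0],[32.3,18.5,0,0,0],[32.3,18.5,0,0,0],[32.3,18.5,0,0,0],[32.3,18.5,0,0,0],[32.3,18.5,0,0,0]]' && python3 -m creep '[[0,0,0,0,0],[0,0,0,0,0],[0,0,15,0,0],[0,0,0,0,0],[0,0,0,0,0],[0,0,0,0,0]]';python3 - <<'E'
from h import *
to(.6290,-.0111,.1002,PY)
E
```

```text
time_s: 57.25
position: [0.6269, -0.0087, 0.1613]
orientation: [2.188, 2.254, -0.0]
wrist_force: [0.9, -0.9, -2.1]
opening: 0.122
gripper_force: 59.7
time_s: 57.75
position: [0.6261, -0.0115, 0.1465]
orientation: [-2.188, -2.255, 0.001]
wrist_force: [-0.8, -0.7, -2.6]
opening: 0.121
gripper_force: 59.7
shift [ 0.3  3.  46.2] turn 0.001 tool-x ang 1.601 y-ang 0.030 tilt 0.000 t 57.75 j6 -0.22622511939431977
```

```bash
python3 -m creep '[[0.3,2.7,15,0,0],[0,0,15,0,0],[0,0,5,0,0],[0,0,4,0,0],[0,0,3,0,0],[0,0,2,0,0],[0,0,0,0,0],[0,0,0,0,0]]' && python3 -m creep '[[0,0,1.5,0,0],[0,0,1,0,0],[0,0,0,0,0],[0,0,0,0,0]]';python3 - <<'E'
from h import *
to(.6290,-.0111,.1002,PY)
E
```

```text
time_s: 58.42
position: [0.6294, -0.0102, 0.1027]
orientation: [2.185, 2.256, 0.001]
wrist_force: [-0.2, 0.2, -2.3]
opening: 0.121
gripper_force: 59.6
time_s: 58.75
position: [0.6294, -0.0101, 0.1002]
orientation: [2.185, 2.256, 0.001]
wrist_force: [-1.3, -0.7, 1.3]
opening: 0.125
gripper_force: 60.1
shift [-1.  -0.4  0. ] turn 0.003 tool-x ang 1.603 y-ang 0.032 tilt 0.001 t 58.75 j6 -0.2250534788766049
```

Contact is at the expected seated height, so I'll release, lift, back off and check.

```bash
python3 -m creep '[[0,0,0.5,0,0.3],[0,0,0,0,0.3],[0,0,0,0,0.3],[0,0,0,0,0.3],[0,0,-25,0,0.3],[0,0,-35,0,0.4],[0,0,-30,0,0.4],[0,0,0,0,0.4]]' && python3 -m creep '[[-38,0,0,0,0.4],[-38,0,0,0,0.4],[0,0,0,0,0.4],[0,0,0,0,0.4],[0,0,0,0,0.4]]';python3 - <<'E'
from h import *
c=snap("wrist","wv8");bar("wv8",.114)
s=snap("scene","sc8");h=cv2.cvtColor(s["pixels"],cv2.COLOR_BGR2HSV)
# sample tops and heights: triangulate scene colours vs z=.047
for n,lo,hi in(("ruby",(172,150,100),(180,255,255)),("green",(55,120,70),(75,255,255)),("cobalt",(112,130,90),(126,255,255))):
    for ct in cv2.findContours(cv2.inRange(h,lo,hi),0,1)[0]:
        P=w(s,*ct[:,0].mean(0),.035)[:2]
        if np.hypot(*(P-RC))<.1: print(n,P,cv2.contourArea(ct))
print(env.state()["wrist_force"])
E
```

```text
time_s: 59.42
position: [0.6327, -0.0107, 0.1965]
orientation: [2.178, 2.25, 0.01]
wrist_force: [0.3, -1.5, 1.0]
opening: 0.397
gripper_force: 0.0
time_s: 59.83
position: [0.6313, -0.086, 0.1888]
orientation: [-2.186, -2.255, -0.0]
wrist_force: [-0.4, 0.7, -0.2]
opening: 0.399
gripper_force: 0.0
bar 0.6282647094726562 -0.009567605972290038 size 11.842568397521973 54.48244857788086 long ang -1.5361192 px [280.3228 111.291 ]
ruby [ 0.4627 -0.0167] 0.0
ruby [ 0.4611 -0.0088] 0.0
ruby [ 0.4291 -0.0018] 0.0
green [ 0.5088 -0.0726] 28.0
green [ 0.4455 -0.0525] 38.0
cobalt [ 0.4502 -0.1027] 43.0
[-0.8912  0.2337  0.0647]
```

```bash
python3 -c "
from workcell import env
print(env.finish_job())"
```

```text
the job is handed in; nothing more can be done
None
```

I handed the job in at about 60 s of the 208 s limit, and no verdict came back: ruby, green and cobalt were read and, by camera and contact height, stand fully down in the rack, and the cover is seated within about 2 mm of centre on the empty compartment (it was knocked about 3 cm on its pad during the run, and I corrected for that).

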